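# Pull down the drop-front of the overhead parts cabinet with the hook pole

### The job

Take the hook pole off the bench, feel its prong sideways into the hole of the round pull plate on the overhead parts cabinet's front flap, and draw the flap down with it, gently and under control, until it meets its stop. Then unhook the pole and lay it (do not drop it) flat on the bench top; leave the flap fully down, touch the cabinet with nothing but the pole, and leave the other things where they are.

Things in the scene. Friction and masses are not known exactly. Their poses are not given: they have to be found in the camera images.
- pole_grip (a point): Hook pole, loose, about 120 g, lying flat. This point: centre of its black box-shaped handle (90 long, 24 wide, 30 mm high, so 15 mm above the bench when lying). x runs along the pole to the hook, y is the side the prong points to, z up. A steel rod 8 mm thick goes on from the handle at the same height to x = 155 mm, where it bends square into the prong.
- pole_prong (a point): On the hook pole: a point on the axis of the prong, at x = 155, y = 15, z = 0 mm from the handle centre, axes as pole_grip. The prong is a straight round pin, 6 mm thick, that points to +y; its round tip is 29 mm from the rod's axis (14 mm beyond this point).
- flap_hinge (a point): Middle of the hinge line at the lower edge of the front flap of a fixed grey parts cabinet (250 wide, 140 deep, 312 mm high, on 130 mm legs); 145 mm above the bench. x points into the cabinet, y along the hinge, z up. The aluminium flap, 230 wide and 155 mm tall, has the hinge line in its outer face, which looks to -x when shut; the roof is flush with it.
- eye_root (a point): Centre of the pull plate, on the flap's outer face, mid width, 115 mm from the hinge; moves with the flap; axes as flap_hinge when shut. Steel disc 74 mm across, 5 mm thick (y), half of it stands out of the face. It has one hole, 14 mm square, through along y, centred 24 mm from the disc's centre, at up to 1 rad above or below straight out: unknown each time, too stiff to turn; feel for it.
- flap (a joint): Opening angle of the flap, rad: 0 shut, growing as its top edge comes out and down towards -x. A stiff friction hinge (about 0.36 N m; flap 0.3 kg) keeps it wherever it is left. It opens to a firm stop somewhat short of level, between 1.3 and 1.5 rad: to be felt. Its outer face, with the plate, is then underneath.
- meter: Grey hand multimeter, 140 x 75 x 38 mm, lying loose on the bench; origin at the centre of its underside. To be left alone.
- board: Green circuit board, 100 x 160 mm, 22 mm high with its pins, loose on the bench in front of the cabinet; origin at the centre of its underside. To be left alone.
- screwdriver: Screwdriver lying loose on the bench, handle about 30 mm thick. To be left alone.
- cap: White plastic cap, 32 mm across, 12 mm high, loose on the bench; origin at the centre of its underside. To be left alone.
- carton: Small cardboard box 120 x 90 x 60 mm, loose on the bench; origin at the centre of its underside. To be left alone.
- pencup: Black pen cup, 80 mm across, 150 mm high with its pens, loose; origin at the centre of its underside. To be left alone.
- camera: Small camera on a tripod, about 165 mm high, feet 75 mm from the middle, loose; origin on the bench under its middle. To be left alone.
Mind the look-alikes: they are no part of the job. Of the things like the part that bears pole_grip, leave any that is brown; of the rest the smaller one is meant.

How it is judged:
By the outcome, as a careful person would: the job done as asked, in the order asked, and still so for the second after the job is handed in, with the robot touching nothing.
It also fails if it takes over 72 s, if anything falls off the work surface, if the arm or the gripper's body presses on something with over 40 N, if the wrist force passes 120 N, or if a joint passes its speed limit or range.

### The arm

A 7-joint arm with a two-finger parallel gripper is mounted at the origin on the work surface. World frame = base frame: x ahead of the robot, y to its left, z up, the work surface at z = 0. Lengths are in mm, angles in rad, forces in N, time in s.
With the tool pointing down it reaches from about 375 to 925 mm from the base axis. Payload 3.1 kg.
Tool frame: the origin (TCP) lies between the finger pads; the fingertips stand 19 mm ahead of it and the grasp point (between the pads) is the TCP; x points along the fingers, y is the direction in which the jaws open and shut, and the axes are right-handed (so a half turn about x gives the same grasp; the last joint's range is limited). The gripper opens to 85 mm and grips with 20 to 120 N. Pads are 22 mm wide; open, the fingers measure 114 mm over their backs; the gripper's body (76 mm by 85 mm) begins 54 mm behind the grasp point. The pads swing forward as they close: fully open they stand 13 mm farther back than shut.
Start: joints at [1.205, 0.383, 0.044, 1.598, -0.018, 1.161, -0.05], TCP at [172.016, -626.828, 250.269] pointing down, gripper open.
Joint ranges: [-2.61, 2.61], [-0.41, 2.15], [-1.48, 1.57], [0, 2.5], [-1.57, 4.71], [0.05, 1.97], [-2.85, 2.85]. Speed limits (rad/s): [2.79, 2.79, 3.14, 3.14, 3.14, 3.14, 3.14].

### API

Orientations are given as a 3x3 rotation matrix whose columns are the frame's x, y, z axes.
In Python, from rig import env gives the robot as it stands.
- The arm moves only by the tool move_arm, never from a script. Its argument "rows" is one flat list of numbers, 7 for each row, row after row: the opening, from -1 (shut) to 1 (fully open), then the shift along the world's x, y, z scaled (see below), then the turn, a rotation vector about the world's x, y, z scaled (see below). A call has 1 to 10 rows; each row is the pose to reach, as a shift and turn from the pose measured when the call began; what a row does not reach only later rows make up. The controller multiplies each number of a shift by 0.25 m and each number of a turn by 45 degrees. A row lasts 1/12 s, in which the tool goes at most 41.7 mm and 7.16 degrees, less where a joint would pass 70% of its speed; a pose out of reach is approached as far as the arm can. A call with a number of a shift or a turn outside -1 to 1 is refused whole. A call with a gripper value outside its range is refused whole. The fingers move at their own pace and stop on an object; "force" is the grip in N (left out, the last holds). Time passes only in rows, so rows that repeat a pose let the fingers close. It gives the time, the measured TCP pose, the force and the opening at its end, in the units of the state.
- env.sense(): the state, without advancing time (a new reading comes with each control period).
- env.read_camera(name): name is "scene" or "top" or "wrist"; returns a dict with "img" (480x640x3 uint8, blue, green, red), "K" (3x3 intrinsics, pixels), "R" (3x3) and "t" (3): a world point X has camera coordinates R X + t; the wrist camera has in their place "tool_from_camera" (4x4, takes a point from camera to tool coordinates, whose origin is the TCP and whose axes are the tool frame's). Camera axes: x right, y down, z forward; pixel columns grow to the right and rows downward; lengths in mm; the calibration is good to about 2 mm. A picture is of the moment at which its call begins: read the wrist's pose just before it. There is no depth.
- env.close_job(): hands the job in, once; it reports no verdict.
Trained networks look in a picture, given as the dict that the camera call returned (one of the last four; its "shot" number tells which), for a name from the list of things; names that differ only in an ending like _2 or _b are one class to them, and where a whole thing is asked for, a point or a joint stands for the part that bears it (a point fixed in the world has none). Each returns a list of dicts, best first, with "confidence" (0 to 1); they miss things now and then, are a little off and sometimes report something else, mostly with a low value. They report only what shows in the picture. A call takes as long as a camera call. They do not tell look-alikes from the thing itself.
- env.recognise(picture, thing): "box" ([left, top, right, bottom] in pixels, round what is visible of it).
- env.silhouettes(picture, thing): "pixels" (480x640 bool, what is visible of it) and "box" ([left, top, right, bottom] in pixels, round what is visible of it).
The state is a dict: "time_s": time; "qpos": joint angles; "dq": joint speeds; "joint_torque": joint torques, N m; "tcp_pos": TCP position; "orientation": TCP orientation; "ft_force": force on the tool from outside, world axes, zero at the start; "ft_torque": the same for the moment, N m; "finger_gap": finger opening in mm.
Only numpy, scipy, OpenCV 4.12 (cv2) and the standard library are available. Lean on these libraries where they do the work, as an engineer would, in place of code of your own. Each camera call takes 0.05 s, during which the arm holds its last target.

## Working session

There is one attempt and no reset: what is moved stays moved. The work goes in short steps, Python scripts to look and compute and a tool call to move; the robot and the scene stay as the last step left them, time stands still between calls to the robot, and variables do not carry over. Pictures are saved under pics/ and viewed, and the job is handed in when it is done.

Besides the shell and the picture viewer there is one more tool, called after ">>>" as name(argument=value, ...), one argument or row to a line, values as JSON. move_arm: Moves the arm, as the interface text tells. Shifts and turns lie within -1 to 1; 1 stands for 0.25 m of shift or 45 degrees of turn. Its arguments: {"type":"object","properties":{"rows":{"type":"array","items":{"type":"number","minimum":-1,"maximum":1}},"force":{"type":"number"}},"required":["rows"]}

```bash
ls; mkdir -p pics
python3 - <<'E'
from rig import env
import cv2,numpy as np
np.set_printoptions(precision=3,suppress=True)
s=env.sense();print(s)
for n in ["scene","top"]:
    p=env.read_camera(n);cv2.imwrite(f"pics/{n}0.png",p["img"]);print(n,p["K"],p["R"],p["t"])
    for th in ["pole_grip","flap_hinge","eye_root","meter","board","screwdriver","cap","carton","pencup","camera","flap"]:
        try: print(th,[(d["box"],round(d["confidence"],2)) for d in env.recognise(p,th)])
        except Exception as e: print(th,e)
E
```

```text
pics
{'time_s': 0.0, 'qpos': array([ 1.205,  0.384,  0.044,  1.6  , -0.018,  1.161, -0.05 ]), 'dq': array([0.001, 0.   , 0.002, 0.001, 0.   , 0.001, 0.001]), 'joint_torque': array([  0.   , -43.346,   1.024, -24.951,   0.011,   0.011,   0.   ]), 'tcp_pos': array([ 171.784, -625.98 ,  248.849]), 'orientation': array([[-0.001,  0.265, -0.964],
       [ 0.002, -0.964, -0.265],
       [-1.   , -0.003,  0.   ]]), 'ft_force': array([-0.532,  0.489, -0.36 ]), 'ft_torque': array([ 0.024,  0.032, -0.031]), 'finger_gap': 85.46734494116299}
scene [[539.268   0.    324.39 ]
 [  0.    539.268 241.254]
 [  0.      0.      1.   ]] [[ 0.859  0.513  0.01 ]
 [ 0.345 -0.564 -0.75 ]
 [-0.379  0.647 -0.661]] [-394.24   -45.462 1966.685]
pole_grip [([254.2, 274.7, 301.5, 293.2], 0.89), ([256.4, 321.3, 314.3, 368.4], 0.61)]
flap_hinge [([390.3, 203.8, 476.5, 349.9], 0.59)]
eye_root [([403.0, 229.4, 415.1, 244.6], 0.62), ([259.8, 323.8, 314.2, 369.8], 0.15)]
meter [([350.3, 210.2, 392.6, 237.2], 0.66), ([258.1, 366.1, 289.5, 422.2], 0.55)]
board [([332.7, 259.3, 386.5, 302.1], 0.59)]
screwdriver [([389.0, 2
[... 409 characters left out ...]
 1.   ]] [[ 0.016 -1.     0.006]
 [-0.989 -0.016 -0.144]
 [ 0.145 -0.004 -0.989]] [ -20.724  464.252 1523.868]
pole_grip [([440.2, 281.1, 495.8, 380.5], 0.81), ([424.0, 189.9, 450.5, 264.2], 0.66), ([348.5, 262.5, 408.7, 308.8], 0.62)]
flap_hinge [([262.5, 59.2, 368.3, 155.8], 0.84)]
eye_root [([266.8, 110.8, 359.7, 137.6], 0.81)]
meter [([200.5, 219.5, 230.7, 265.8], 0.59), ([424.5, 195.8, 448.8, 264.0], 0.24)]
board [([284.8, 188.6, 343.1, 237.5], 0.64)]
screwdriver [([313.6, 227.7, 322.6, 296.3], 0.95)]
cap [([283.6, 242.0, 295.2, 252.8], 0.45)]
carton [([104.6, 238.2, 150.3, 281.3], 0.67)]
pencup [([484.5, 175.8, 523.4, 210.4], 0.63)]
camera [([505.4, 242.1, 570.6, 279.6], 0.82)]
flap []
```

View pics/scene0.png

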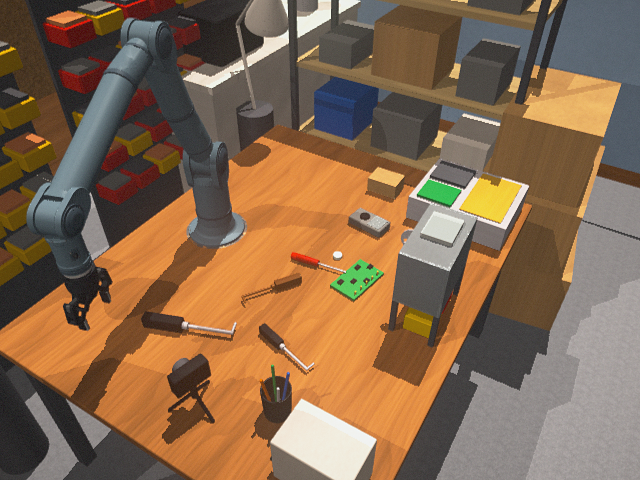

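View pics/top0.png

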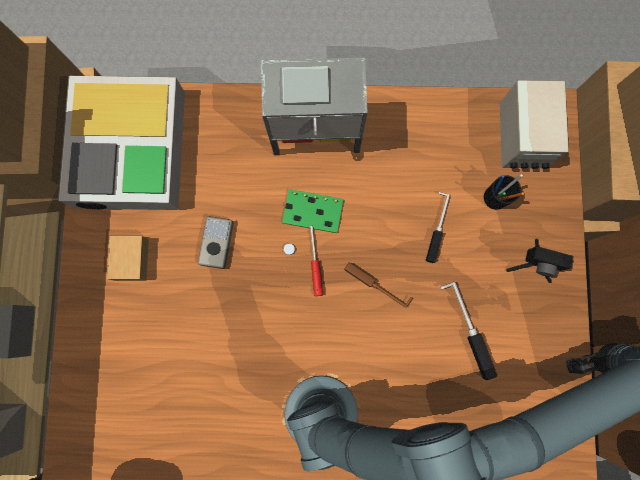

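```bash
cat > h.py <<'E'
import numpy as np,cv2
np.set_printoptions(precision=3,suppress=True)
CAM={"scene":(np.array([[539.268,0,324.39],[0,539.268,241.254],[0,0,1]]),),}
def ray(p,uv):
    K,R,t=p["K"],p["R"],p["t"]; d=R.T@np.linalg.solve(K,[uv[0],uv[1],1.]); return -R.T@t,d
def atz(p,uv,z):
    c,d=ray(p,uv); return c+d*(z-c[2])/d[2]
def proj(p,X):
    q=p["K"]@(p["R"]@np.asarray(X,float)+p["t"]); return q[:2]/q[2]
def tri(p1,u1,p2,u2):
    c1,d1=ray(p1,u1);c2,d2=ray(p2,u2)
    A=np.stack([d1,-d2],1);s=np.linalg.lstsq(A,c2-c1,rcond=None)[0]
    a=c1+d1*s[0];b=c2+d2*s[1];return (a+b)/2,np.linalg.norm(a-b)
E
python3 - <<'E'
import pickle
from h import *
from rig import env
ps={n:env.read_camera(n) for n in["scene","top"]}
pickle.dump(ps,open("p0.pkl","wb"))
for n,p in ps.items(): print(n,-p["R"].T@p["t"])
t=ps["top"]["img"];s=ps["scene"]["img"]
def cr(i,x,y,w,h,k): return cv2.resize(i[y:y+h,x:x+w],None,fx=k,fy=k,interpolation=cv2.INTER_CUBIC)
cv2.imwrite("pics/c1.png",cr(t,330,180,175,205,2.9))
cv2.imwrite("pics/c2.png",cr(s,235,260,100,115,5))
cv2.imwrite("pics/c3.png",cr(s,370,190,120,110,5))
cv2.imwrite("pics/c4.png",cr(t,250,50,130,120,5))
E
```

```text
scene [ 1100.084 -1096.889  1269.641]
top [ 239.421   -7.634 1575.04 ]
```

View pics/c1.png

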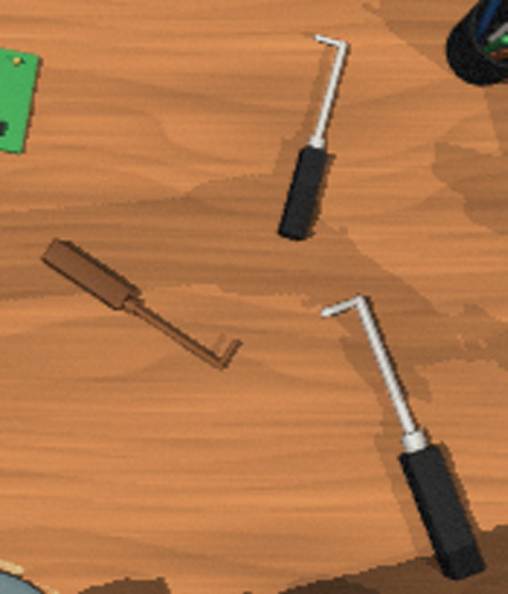

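View pics/c2.png

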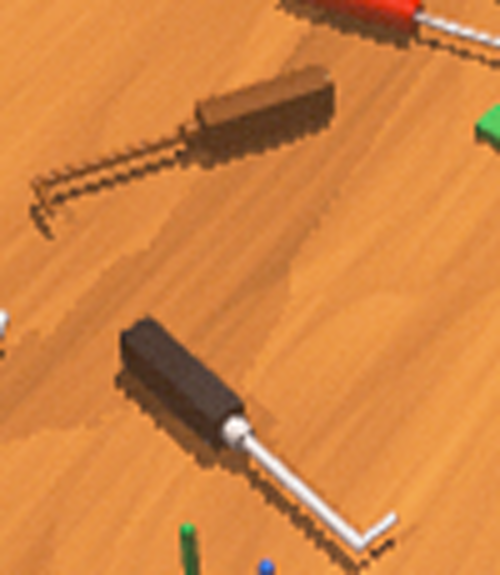

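View pics/c3.png

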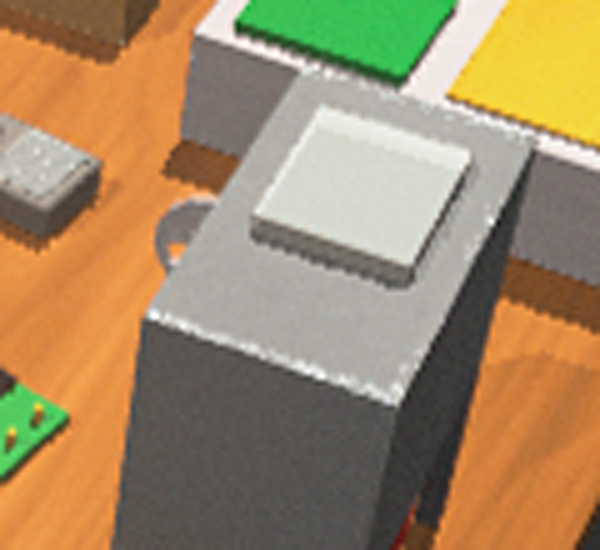

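View pics/c4.png

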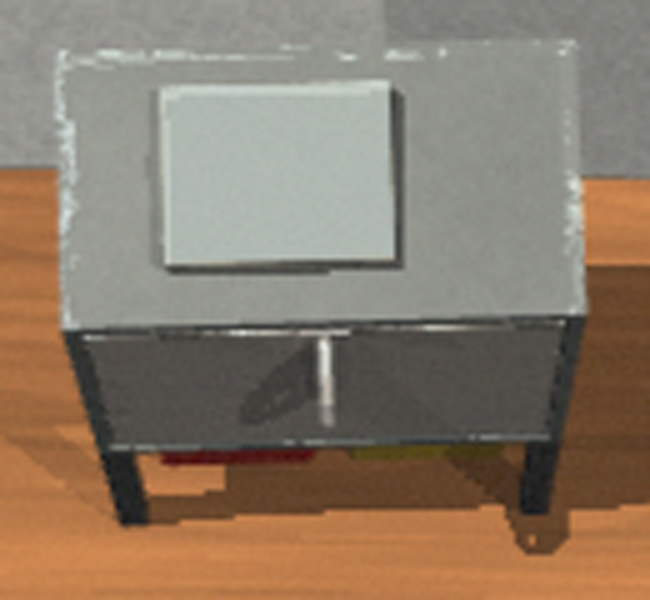

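Run:
```python
import pickle
from h import *
ps=pickle.load(open("p0.pkl","rb"));t=ps["top"];s=ps["scene"]
T=lambda x,y:(250+x/5,50+y/5)
S=lambda x,y:(370+x/5,190+y/5)
for a in [(65,330),(583,318),(60,50),(577,40)]: print("roof",atz(t,T(*a),312))
for a in [(107,448),(553,438)]: print("hinge",atz(t,T(*a),145))
for a in [(148,318),(398,405),(530,145),(310,70)]: print("roof scene",atz(s,S(*a),312))
for a in [(135,522),(537,514)]: print("legs",atz(t,T(*a),0))
for a,z in [((329,428),260),((325,335),290)]: print("plate",atz(t,T(*a),z))
P=lambda x,y:(330+x/2.9,180+y/2.9)
Q=lambda x,y:(235+x/5,260+y/5)
print("top handle ctr(top z30)",atz(t,P(306,190),30),"near",atz(t,P(315,146),30),atz(t,P(295,236),20),"bend",atz(t,P(343,44),15),"tip",atz(t,P(316,38),15))
print("scene bend",atz(s,Q(360,547),15),"tip",atz(s,Q(395,518),15),"h front",atz(s,Q(238,430),15))
```

```text
roof [724.588 147.492 312.   ]
roof [734.984 -98.263 312.   ]
roof [865.464 154.509 312.   ]
roof [875.244 -94.552 312.   ]
hinge [723.337 143.454 145.   ]
hinge [733.12  -94.596 145.   ]
roof scene [744.054 -97.947 312.   ]
roof scene [880.014 -91.104 312.   ]
roof scene [867.843 146.942 312.   ]
roof scene [734.559 146.874 312.   ]
legs [727.708 141.017   0.   ]
legs [736.704 -94.372   0.   ]
plate [696.567  22.571 260.   ]
plate [732.779  24.699 290.   ]
top handle ctr(top z30) [ 461.629 -314.332   30.   ] near [ 504.986 -323.614   30.   ] [ 417.794 -305.085   20.   ] bend [ 610.542 -355.782   15.   ] tip [ 616.173 -329.077   15.   ]
scene bend [ 614.468 -354.317   15.   ] tip [ 620.9   -327.805   15.   ] h front [ 511.527 -322.793   15.   ]
```

Run:
```python
import pickle
from h import *
ps=pickle.load(open("p0.pkl","rb"));s=ps["scene"]
S=lambda x,y:(370+x/5,190+y/5)
a=0.043;n=np.array([-np.sin(a),np.cos(a),0]);x=np.array([np.cos(a),np.sin(a),0])
c0=np.array([732,24.6,260.])
for l,q in [("hole",(175,248)),("rim left",(155,240)),("rim top",(195,198)),("rimtop right",(213,200))]:
    c,d=ray(s,S(*q)); k=(n@(c0-c))/(n@d); P=c+k*d; print(l,P, "out",-(P-c0)@x,"up",P[2]-260)
```

```text
hole [711.023  23.697 254.87 ] out 20.996268390460802 up -5.129698960901351
rim left [698.624  23.164 255.705] out 33.407135975953615 up -4.2948988723759385
rim top [718.367  24.013 295.321] out 13.646097228065647 up 35.32127084492663
rimtop right [728.793  24.462 298.128] out 3.2103327366363588 up 38.12770554632084
```

Run:
```python
from h import *
from rig import env
p=env.read_camera("wrist");print(p["tool_from_camera"],p["K"]);cv2.imwrite("pics/w0.png",p["img"])
```

```text
[[   0.001   -0.303    0.953 -123.895]
 [   1.      -0.      -0.001   -0.928]
 [   0.       0.953    0.303  -77.258]
 [   0.       0.       0.       1.   ]] [[414.376   0.    315.352]
 [  0.    414.376 238.7  ]
 [  0.      0.      1.   ]]
```

View pics/w0.png

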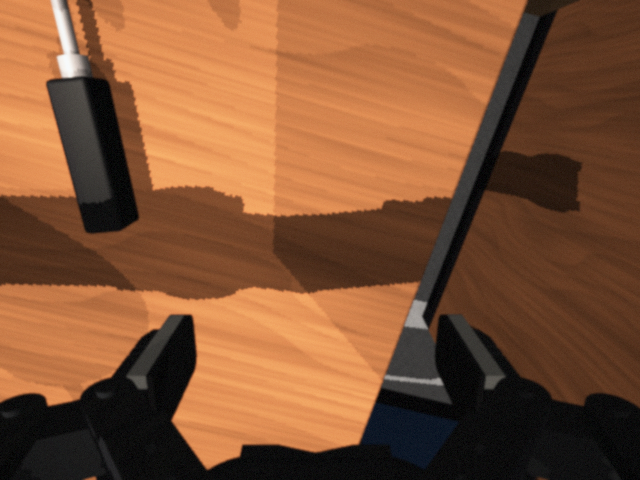

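Run:
```python
from h import *
from rig import env
from scipy.spatial.transform import Rotation as Ro
s=env.sense();R0=s["orientation"];p0=s["tcp_pos"]
TC=np.array([[0.001,-0.303,0.953,-123.895],[1,0,-.001,-.928],[0,.953,.303,-77.258],[0,0,0,1]])
T=np.array([712,24,258.])
for C in [(650,-190,440),(640,-230,400),(600,-230,380)]:
    C=np.array(C,float);f=T-C;D=np.linalg.norm(f);f/=D
    for r in np.arange(-90,91,15):
        # image up dir
        ux=np.array([1,0,0.]);ux-=f*(f@ux);ux/=np.linalg.norm(ux)
        u=Ro.from_rotvec(f*np.radians(r)).apply(ux)
        Rc=np.stack([np.cross(-u,f),-u,f],1)
        Rt=Rc@np.linalg.inv(TC[:3,:3]);Rt=Ro.from_matrix(Rt).as_matrix()
        t=C-Rt@TC[:3,3]
        rv=Ro.from_matrix(Rt@R0.T).as_rotvec(degrees=True)
        print(C,round(D),r,"X",Rt[:,0],"tcp",t,"rv",rv.round(0),round(np.linalg.norm(rv)))
```

```text
[ 650. -190.  440.] 288 -90 X [ 0.206  0.905 -0.372] tcp [ 681.526 -108.312  323.155] rv [ 48. -54.  62.] 95
[ 650. -190.  440.] 288 -75 X [ 0.283  0.885 -0.369] tcp [ 672.37  -106.154  322.573] rv [ 51. -49.  46.] 85
[ 650. -190.  440.] 288 -60 X [ 0.354  0.854 -0.382] tcp [ 663.768 -102.538  323.895] rv [ 52. -44.  32.] 75
[ 650. -190.  440.] 288 -45 X [ 0.415  0.812 -0.41 ] tcp [656.305 -97.71  327.029] rv [ 53. -39.  17.] 68
[ 650. -190.  440.] 288 -30 X [ 0.462  0.763 -0.451] tcp [650.491 -92.    331.762] rv [ 53. -34.   2.] 63
[ 650. -190.  440.] 288 -15 X [ 0.491  0.711 -0.503] tcp [646.721 -85.796 337.772] rv [ 53. -28. -13.] 61
[ 650. -190.  440.] 288 0 X [ 0.501  0.659 -0.561] tcp [645.252 -79.522 344.65 ] rv [ 52. -22. -27.] 63
[ 650. -190.  440.] 288 15 X [ 0.491  0.609 -0.623] tcp [646.184 -73.604 351.925] rv [ 51. -15. -41.] 67
[ 650. -190.  440.] 288 30 X [ 0.461  0.567 -0.682] tcp [649.455 -68.447 359.104] rv [ 48.  -8. -55.] 74
[ 650. -190.  440.] 288 45 X [ 0.414  0.535 -0.737] tcp [654.841 -64.401 365.695] rv [ 45.  -1. -69.] 83
[ 650. -190.  440.] 288 60 X [ 0.352
[... 2378 characters left out ...]
 -0.336] tcp [618.723 -99.932 316.35 ] rv [ 67. -27. -35.] 80
[ 600. -230.  380.] 303 15 X [ 0.624  0.667 -0.408] tcp [619.61  -96.19  324.954] rv [ 66. -18. -49.] 84
[ 600. -230.  380.] 303 30 X [ 0.595  0.645 -0.479] tcp [622.723 -93.491 333.431] rv [ 64.  -9. -62.] 90
[ 600. -230.  380.] 303 45 X [ 0.55   0.634 -0.543] tcp [627.848 -92.019 341.201] rv [ 62.   1. -76.] 98
[ 600. -230.  380.] 303 60 X [ 0.492  0.634 -0.596] tcp [634.636 -91.873 347.737] rv [ 59.  11. -88.] 107
[ 600. -230.  380.] 303 75 X [ 0.424  0.646 -0.635] tcp [642.626 -93.064 352.592] rv [  55.   21. -100.] 116
[ 600. -230.  380.] 303 90 X [ 0.351  0.667 -0.657] tcp [651.272 -95.51  355.436] rv [  49.   32. -112.] 127
```

>>> move_arm(
  rows=[1, 0.62, 0.68, 0.36, 0.38, -0.11, -0.3, 1, 0.62, 0.68, 0.36, 0.38, -0.11, -0.3, 1, 0.62, 0.68, 0.36, 0.38, -0.11, -0.3, 1, 0.62, 0.68, 0.36, 0.38, -0.11, -0.3, 1, 0.62, 0.68, 0.36, 0.38, -0.11, -0.3, 1, 0.62, 0.68, 0.36, 0.38, -0.11, -0.3, 1, 0.62, 0.68, 0.36, 0.38, -0.11, -0.3],
)

```text
time_s: 1.93
tcp_pos: [336.2, -450.3, 344.8]
orientation: [[0.124, 0.064, -0.99], [0.282, -0.959, -0.026], [-0.951, -0.276, -0.137]]
ft_force: [1.5, 0.5, 0.6]
finger_gap: 85.7
```

>>> move_arm(
  rows=[1, 0.62, 0.68, 0.1, 0.38, -0.11, -0.3, 1, 0.62, 0.68, 0.1, 0.38, -0.11, -0.3, 1, 0.62, 0.68, 0.1, 0.38, -0.11, -0.3, 1, 0.62, 0.68, 0.1, 0.38, -0.11, -0.3, 1, 0.62, 0.68, 0.1, 0.38, -0.11, -0.3, 1, 0.62, 0.68, 0.1, 0.38, -0.11, -0.3, 1, 0.62, 0.68, 0.1, 0.38, -0.11, -0.3],
)

```text
time_s: 2.52
tcp_pos: [496.8, -270.9, 372.2]
orientation: [[0.292, -0.098, -0.952], [0.506, -0.828, 0.24], [-0.812, -0.552, -0.192]]
ft_force: [0.7, 0.9, 0.9]
finger_gap: 85.7
```

>>> move_arm(
  rows=[1, 0.55, 0.63, 0.05, 0.38, -0.11, -0.3, 1, 0.55, 0.63, 0.05, 0.38, -0.11, -0.3, 1, 0.55, 0.63, 0.05, 0.38, -0.11, -0.3, 1, 0.55, 0.63, 0.05, 0.38, -0.11, -0.3, 1, 0.55, 0.63, 0.05, 0.38, -0.11, -0.3, 1, 0.55, 0.63, 0.05, 0.38, -0.11, -0.3, 1, 0.55, 0.63, 0.05, 0.38, -0.11, -0.3, 1, 0.55, 0.63, 0.05, 0.38, -0.11, -0.3],
)

```text
time_s: 3.18
tcp_pos: [634.4, -112.6, 384.7]
orientation: [[0.488, -0.207, -0.848], [0.628, -0.592, 0.505], [-0.606, -0.779, -0.159]]
ft_force: [0.2, -0.4, -0.5]
finger_gap: 85.7
```

Run:
```python
from h import *
from rig import env
import pickle
s=env.sense();print(s["tcp_pos"],s["qpos"])
p=env.read_camera("wrist");cv2.imwrite("pics/w1.png",p["img"])
pickle.dump((s,p),open("w1.pkl","wb"))
```

```text
[ 634.438 -112.575  384.726] [ 0.744  0.244 -0.298  1.757 -0.939  1.14  -1.156]
```

View pics/w1.png

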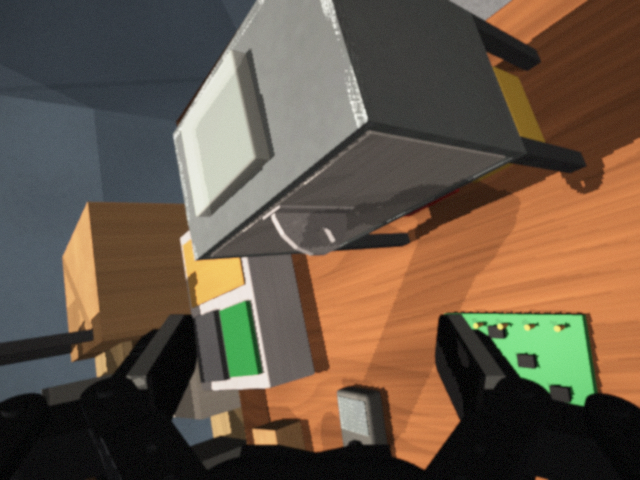

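```bash
cat >> h.py <<'E'
def wristcam(s,p):
    T=np.eye(4);T[:3,:3]=s["orientation"];T[:3,3]=s["tcp_pos"]
    M=np.linalg.inv(T@p["tool_from_camera"])
    return dict(K=p["K"],R=M[:3,:3],t=M[:3,3],img=p["img"])
E
python3 - <<'E'
from h import *
import pickle
s,p=pickle.load(open("w1.pkl","rb"));w=wristcam(s,p)
a=0.043;n=np.array([-np.sin(a),np.cos(a),0]);x=np.array([np.cos(a),np.sin(a),0]);z=np.array([0,0,1.])
# near face of plate at -2.5 n
c0=np.array([732,24.6,260.])-2.5*n
k=6
src=[];dst=[]
for o,u in [(-10,-50),(-10,50),(50,50),(50,-50)]:
    src.append(proj(w,c0-o*x+u*z)); dst.append((( -o+60)*k-0,(50-u)*k))
H=cv2.getPerspectiveTransform(np.float32(src),np.float32(dst))
im=cv2.warpPerspective(w["img"],H,(70*k,100*k))
im=np.ascontiguousarray(im)
for r in [37]: cv2.circle(im,(60*k,50*k),r*k,(0,0,255),1)
for g in range(0,70,10): cv2.line(im,(g*k,0),(g*k,8),(0,255,255),1)
for g in range(0,100,10): cv2.line(im,(0,g*k),(8,g*k),(0,255,255),1)
cr=cv2.resize(w["img"][150:300,220:460],None,fx=3.3,fy=3.3,interpolation=cv2.INTER_CUBIC)
cv2.imwrite("pics/r1.png",im);cv2.imwrite("pics/r1c.png",cr)
for X in [(731,24.6,145),(735,-98,312),(724.6,147.5,312)]: print(proj(w,X))
E
```

```text
[401.841 214.116]
[368.344 127.464]
[196.391 262.408]
```

View pics/r1.png

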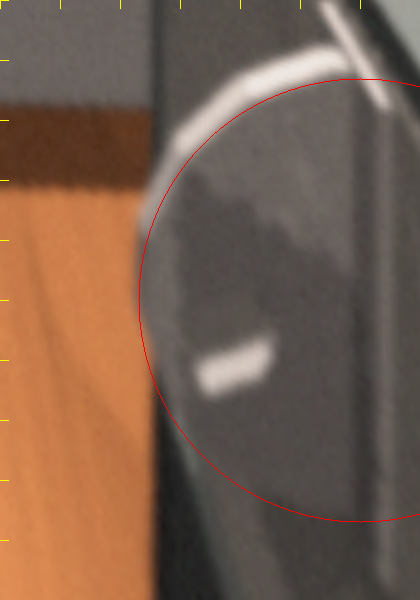

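View pics/r1c.png

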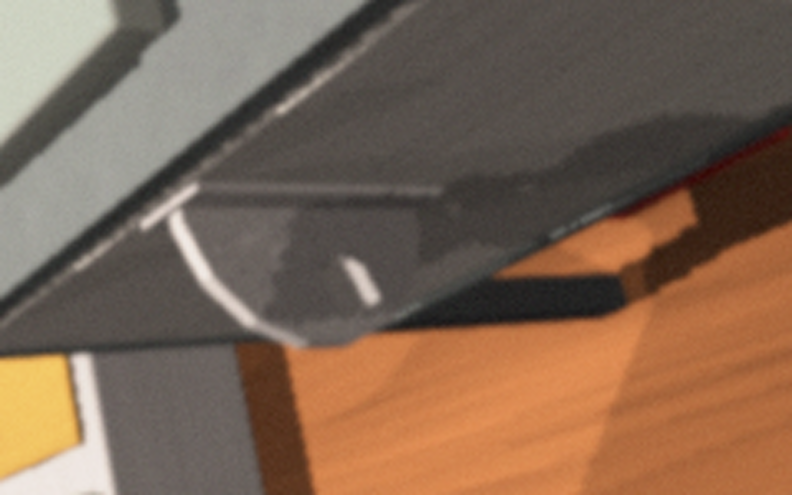

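```bash
cat >> h.py <<'E'
from scipy.spatial.transform import Rotation as Ro
def Rdown(yaw): # pole x yaw; camera ahead
    x=np.array([np.cos(yaw),np.sin(yaw),0]);Z=-x;X=np.array([0,0,-1.]);return np.stack([X,np.cross(Z,X),Z],1)
def cmd(s,pos,R):
    d=(np.asarray(pos)-s["tcp_pos"])/250; rv=Ro.from_matrix(R@s["orientation"].T).as_rotvec(degrees=True)/45
    return d,rv
E
python3 - <<'E'
from h import *
from rig import env
s=env.sense()
print(*cmd(s,(463,-314,200),Rdown(-.266)))
E
```

```text
[-0.684 -0.797 -0.738] [-0.989  0.627  0.233]
```

>>> move_arm(
  rows=[1, -0.68, -0.8, -0.74, -0.99, 0.627, 0.233, 1, -0.68, -0.8, -0.74, -0.99, 0.627, 0.233, 1, -0.68, -0.8, -0.74, -0.99, 0.627, 0.233, 1, -0.68, -0.8, -0.74, -0.99, 0.627, 0.233, 1, -0.68, -0.8, -0.74, -0.99, 0.627, 0.233, 1, -0.68, -0.8, -0.74, -0.99, 0.627, 0.233, 1, -0.68, -0.8, -0.74, -0.99, 0.627, 0.233, 1, -0.68, -0.8, -0.74, -0.99, 0.627, 0.233, 1, -0.68, -0.8, -0.74, -0.99, 0.627, 0.233, 1, -0.68, -0.8, -0.74, -0.99, 0.627, 0.233],
)

```text
time_s: 4.07
tcp_pos: [461.8, -316.3, 198.4]
orientation: [[-0.002, -0.268, -0.963], [0.002, -0.963, 0.268], [-1.0, -0.001, 0.002]]
ft_force: [0.6, 0.4, -0.2]
finger_gap: 85.4
```

Run:
```python
from h import *
from rig import env
import pickle
s=env.sense();print(s["tcp_pos"],s["qpos"],s["orientation"])
p=env.read_camera("wrist");cv2.imwrite("pics/w2.png",p["img"])
w=wristcam(s,p)
pickle.dump(w,open("w2.pkl","wb"))
x=np.array([np.cos(-.266),np.sin(-.266),0]);y=np.array([-x[1],x[0],0]);c=np.array([463,-314.3,15])
im=p["img"].copy()
for q in [c+45*x+12*y+[0,0,15],c+45*x-12*y+[0,0,15],c-45*x+12*y+[0,0,15],c-45*x-12*y+[0,0,15],c+155*x,c+155*x+29*y]:
    u=proj(w,q);cv2.drawMarker(im,(int(u[0]),int(u[1])),(0,255,0),0,10,1);print(u)
cv2.imwrite("pics/w2m.png",im)
```

```text
[ 461.775 -316.296  198.429] [ 0.619  0.274 -0.106  1.861  0.033  1.011 -1.343] [[-0.002 -0.268 -0.963]
 [ 0.002 -0.963  0.268]
 [-1.    -0.001  0.002]]
[295.911 153.335]
[330.468 153.14 ]
[298.282 273.389]
[329.824 273.241]
[312.098 -21.678]
[267.348 -21.366]
```

View pics/w2m.png

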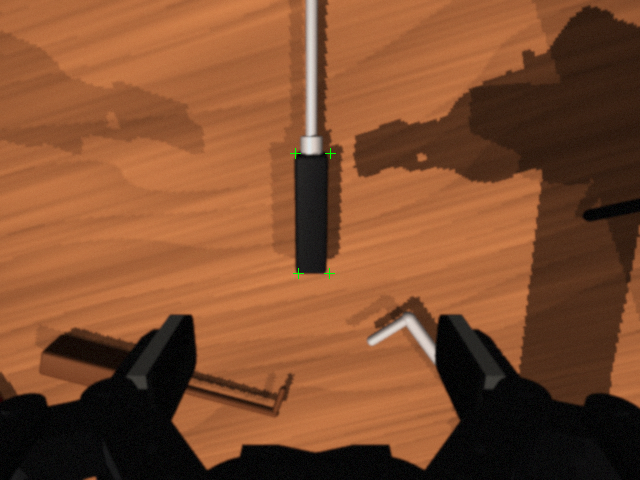

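>>> move_arm(
  rows=[1, 0.005, 0.008, -0.5, 0, 0, 0, 1, 0.005, 0.008, -0.5, 0, 0, 0, 1, 0.005, 0.008, -0.5, 0, 0, 0, 1, 0.005, 0.008, -0.58, 0, 0, 0, 1, 0.005, 0.008, -0.64, 0, 0, 0, 1, 0.005, 0.008, -0.695, 0, 0, 0, 1, 0.005, 0.008, -0.695, 0, 0, 0, 1, 0.005, 0.008, -0.695, 0, 0, 0],
  force=80,
)

```text
time_s: 4.78
tcp_pos: [466.1, -314.3, 26.8]
orientation: [[0.003, -0.267, -0.964], [0.001, -0.964, 0.267], [-1.0, -0.002, -0.002]]
ft_force: [-0.2, -0.3, -0.5]
finger_gap: 85.6
```

>>> move_arm(
  rows=[-1, 0, 0, 0, 0, 0, 0, -1, 0, 0, 0, 0, 0, 0, -1, 0, 0, 0, 0, 0, 0, -1, 0, 0, 0, 0, 0, 0, -1, 0, 0, 0, 0, 0, 0, -1, 0, 0, 0, 0, 0, 0, -1, 0, 0, 0, 0, 0, 0, -1, 0, 0, 0, 0, 0, 0, -1, 0, 0, 0, 0, 0, 0, -1, 0, 0, 0, 0, 0, 0],
  force=80,
)

```text
time_s: 5.62
tcp_pos: [466.8, -314.8, 27.8]
orientation: [[0.004, -0.268, -0.964], [0.0, -0.964, 0.268], [-1.0, -0.001, -0.004]]
ft_force: [-0.5, -0.6, 6.1]
finger_gap: 22.2
```

>>> move_arm(
  rows=[-1, 0, 0, 0.05, 0, 0, 0, -1, 0, 0, 0.12, 0, 0, 0, -1, 0, 0, 0.25, 0, 0, 0, -1, 0, 0, 0.4, 0, 0, 0, -1, 0, 0, 0.55, 0, 0, 0, -1, 0, 0, 0.7, 0, 0, 0, -1, 0, 0, 0.8, 0, 0, 0, -1, 0, 0, 0.8, 0, 0, 0, -1, 0, 0, 0.8, 0, 0, 0],
)

```text
time_s: 6.37
tcp_pos: [467.5, -315.2, 230.0]
orientation: [[0.008, -0.267, -0.964], [-0.002, -0.964, 0.267], [-1.0, -0.0, -0.008]]
ft_force: [-0.3, -0.7, -2.2]
finger_gap: 22.3
```

Run:
```python
from h import *
from rig import env
import pickle
s=env.sense();print(s["tcp_pos"],s["orientation"],s["finger_gap"],s["ft_force"],s["ft_torque"])
p=env.read_camera("wrist");q=env.read_camera("scene");cv2.imwrite("pics/w3.png",p["img"])
t=env.read_camera("top")
pickle.dump((s,wristcam(s,p),q,t),open("w3.pkl","wb"))
q=q["img"][180:400,200:440]
cv2.imwrite("pics/s3.png",cv2.resize(q,None,fx=2.5,fy=2.5,interpolation=cv2.INTER_CUBIC))
```

```text
[ 467.503 -315.167  229.987] [[ 0.008 -0.267 -0.964]
 [-0.002 -0.964  0.267]
 [-1.    -0.    -0.008]] 22.32919109706903 [-0.309 -0.705 -2.195] [ 0.088  0.067 -0.071]
```

View pics/w3.png

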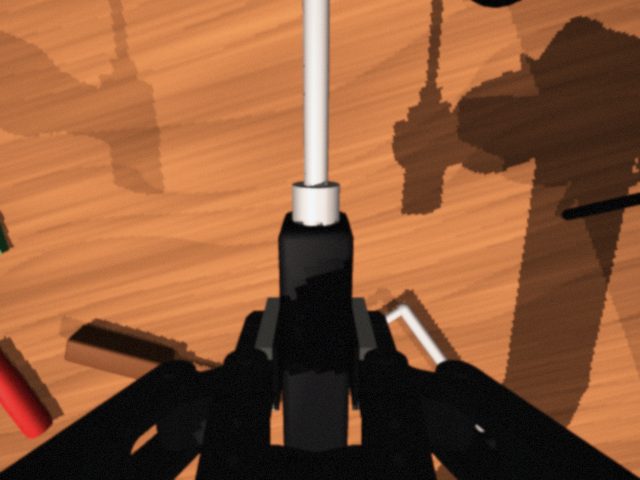

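View pics/s3.png

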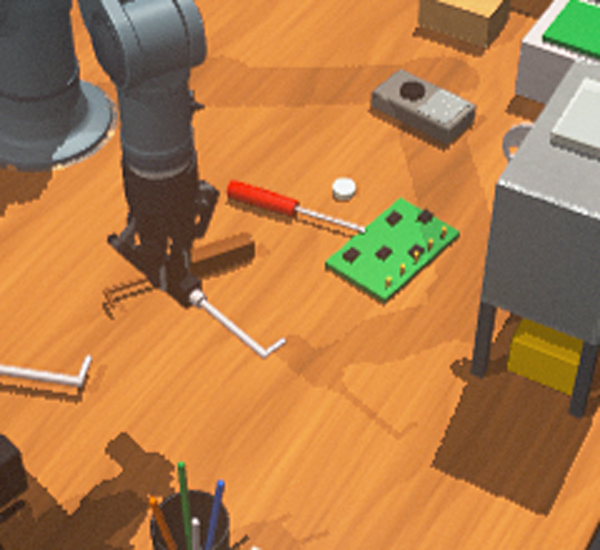

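Run:
```python
from h import *
import pickle
s,w,q,t=pickle.load(open("w3.pkl","rb"))
yaw=-.27
x=np.array([np.cos(yaw),np.sin(yaw),0]);y=np.array([-x[1],x[0],0])
b=s["tcp_pos"]+[0,0,-12]+x*150
print(b,proj(t,b),proj(q,b))
u=proj(t,b).astype(int)
im=t["img"][u[1]-40:u[1]+60,u[0]-40:u[0]+40]
cv2.imwrite("pics/t3.png",cv2.resize(im,None,fx=6,fy=6,interpolation=cv2.INTER_CUBIC));print(u-40)
u=proj(q,b).astype(int)
im=q["img"][u[1]-40:u[1]+40,u[0]-60:u[0]+30]
cv2.imwrite("pics/q3.png",cv2.resize(im,None,fx=6,fy=6,interpolation=cv2.INTER_CUBIC));print(u-[60,40])
```

```text
[ 612.068 -355.177  217.987] [465.739 176.102] [305.064 321.499]
[425 136]
[245 281]
```

View pics/t3.png

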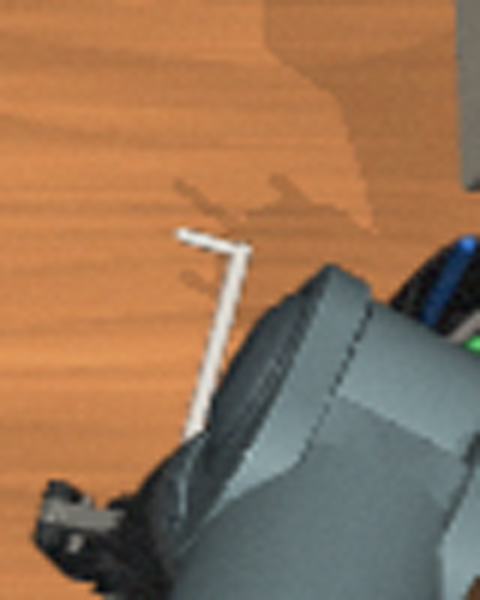

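View pics/q3.png

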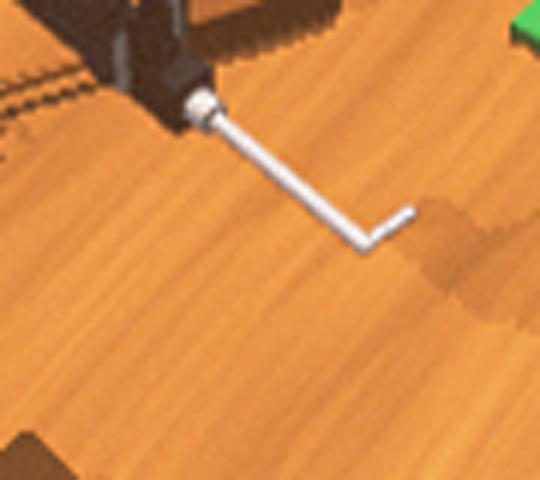

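Run:
```python
from h import *
import pickle
s,w,q,t=pickle.load(open("w3.pkl","rb"))
B,e=tri(t,(465,177.2),q,(306,321.7));print(B,e)
Tp,e=tri(t,(454.7,174.8),q,(313.8,315.8));print(Tp,e)
print("tool rel",s["orientation"].T@(B-s["tcp_pos"]),s["orientation"].T@(Tp-s["tcp_pos"]))
```

```text
[ 611.526 -353.146  214.497] 3.3997510042358123
[ 617.762 -326.87   214.715] 4.65883108119942
tool rel [  16.645   -1.922 -148.809] [  16.422  -28.909 -147.792]
```

```bash
cat >> h.py <<'E'
REL=np.array([14.5,-1.0,-149.5])
YAW=0.043
def tcp_for_bend(B,R): return np.asarray(B)-R@REL
E
python3 - <<'E'
from h import *
from rig import env
s=env.sense();R=Rdown(YAW)
T=tcp_for_bend((710,-32,253.5),R);print(T,*cmd(s,T,R))
E
```

```text
[560.681 -39.426 268.   ] [0.383 1.097 0.17 ] [-0.003 -0.001  0.399]
```

>>> move_arm(
  rows=[-1, 0.05, 0.15, 0.1, 0, 0, 0.08, -1, 0.1, 0.3, 0.15, 0, 0, 0.2, -1, 0.15, 0.45, 0.17, 0, 0, 0.3, -1, 0.2, 0.6, 0.17, 0, 0, 0.399, -1, 0.25, 0.7, 0.17, 0, 0, 0.399, -1, 0.3, 0.8, 0.17, 0, 0, 0.399, -1, 0.34, 0.9, 0.17, 0, 0, 0.399, -1, 0.383, 0.96, 0.17, 0, 0, 0.399, -1, 0.383, 1, 0.17, 0, 0, 0.399, -1, 0.383, 1, 0.17, 0, 0, 0.399],
)

```text
time_s: 7.35
tcp_pos: [559.7, -60.0, 265.8]
orientation: [[-0.005, 0.048, -0.999], [0.005, -0.999, -0.048], [-1.0, -0.005, 0.005]]
ft_force: [0.6, 0.4, -1.9]
finger_gap: 22.1
```

Run:
```python
from h import *
from rig import env
s=env.sense();R=Rdown(YAW)
T=tcp_for_bend((710,-32,253.5),R);print(T,s["tcp_pos"],*cmd(s,T,R),s["ft_force"])
```

```text
[560.681 -39.426 268.   ] [559.694 -60.05  265.793] [0.004 0.082 0.009] [-0.006 -0.007 -0.006] [ 0.635  0.391 -1.922]
```

>>> move_arm(
  rows=[-1, 0.004, 0.06, 0.01, -0.006, -0.007, -0.006, -1, 0.004, 0.082, 0.01, -0.006, -0.007, -0.006, -1, 0.004, 0.082, 0.01, -0.006, -0.007, -0.006, -1, 0.004, 0.082, 0.01, -0.006, -0.007, -0.006],
)

```text
time_s: 7.68
tcp_pos: [560.0, -40.8, 267.8]
orientation: [[-0.001, 0.043, -0.999], [-0.001, -0.999, -0.043], [-1.0, 0.001, 0.001]]
ft_force: [-0.5, -0.4, -1.0]
finger_gap: 22.1
```

Run:
```python
from h import *
from rig import env
import pickle
s=env.sense();print(s["tcp_pos"],s["orientation"],s["ft_force"])
q=env.read_camera("scene");t=env.read_camera("top");w=env.read_camera("wrist")
pickle.dump((s,wristcam(s,w),q,t),open("w4.pkl","wb"))
cv2.imwrite("pics/w4.png",w["img"])
print(proj(q,(710,-32,253)),proj(t,(710,-32,253)))
cv2.imwrite("pics/q4.png",cv2.resize(q["img"][205:285,350:450],None,fx=7,fy=7,interpolation=cv2.INTER_CUBIC))
cv2.imwrite("pics/t4.png",cv2.resize(t["img"][90:190,270:380],None,fx=6,fy=6,interpolation=cv2.INTER_CUBIC))
```

```text
[560.021 -40.843 267.809] [[-0.001  0.043 -0.999]
 [-0.001 -0.999 -0.043]
 [-1.     0.001  0.001]] [-0.481 -0.422 -1.042]
[396.318 251.158] [338.005 131.704]
```

View pics/q4.png

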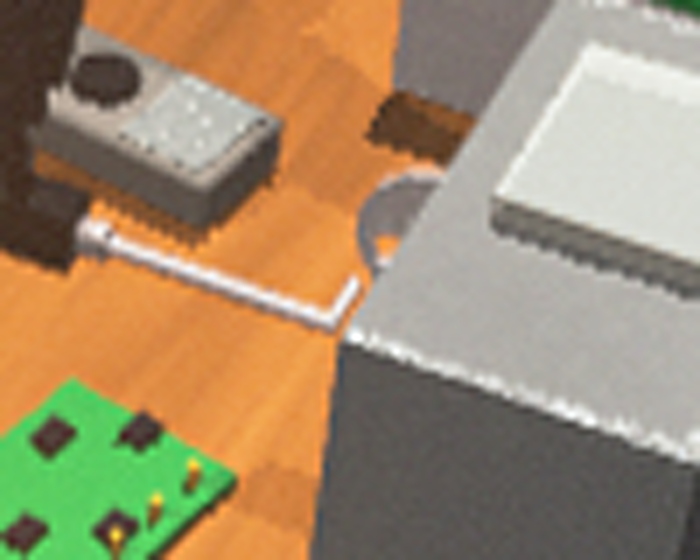

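View pics/t4.png

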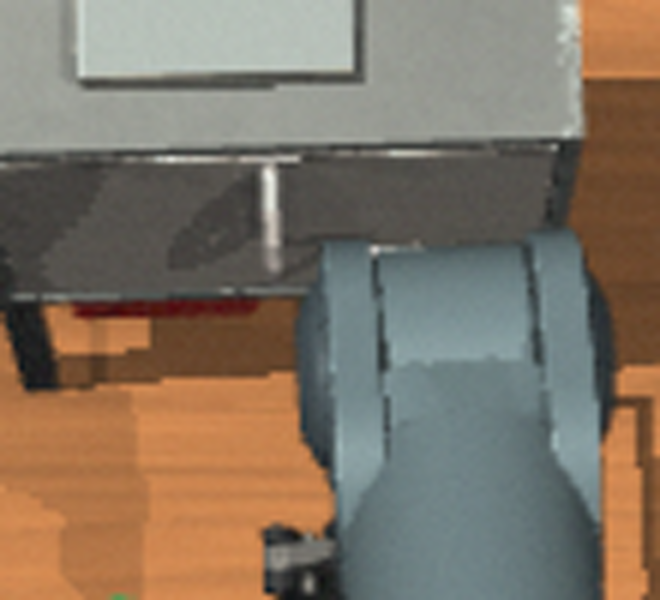

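View pics/w4.png

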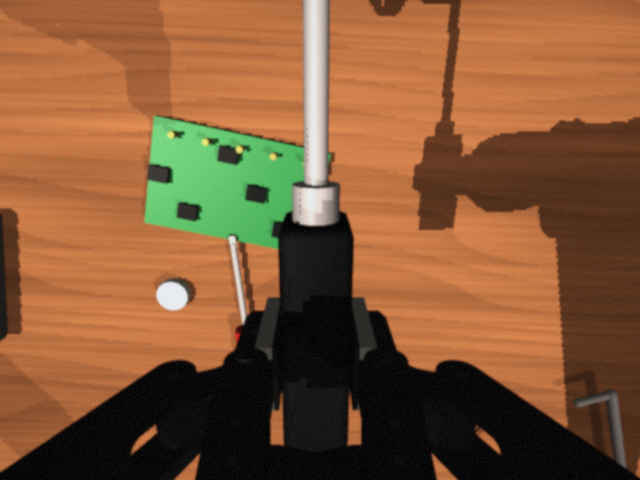

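Run:
```python
from h import *
import pickle
s,w,q,t=pickle.load(open("w4.pkl","rb"))
s1,p1=pickle.load(open("w1.pkl","rb"));w1=wristcam(s1,p1)
a=0.043;n=np.array([-np.sin(a),np.cos(a),0]);x=np.array([np.cos(a),np.sin(a),0]);z=np.array([0,0,1.])
c0=np.array([732,24.6,260.])-2.5*n
k=8
def rect(w):
    src=[];dst=[]
    for o,u in [(-10,-50),(-10,50),(50,50),(50,-50)]:
        src.append(proj(w,c0-o*x+u*z)); dst.append(((-o+50)*k,(40-u)*k))
    H=cv2.getPerspectiveTransform(np.float32(src),np.float32(dst))
    im=cv2.warpPerspective(w["img"],H,(50*k,75*k),flags=cv2.INTER_CUBIC)
    cv2.circle(im,(50*k,40*k),37*k,(0,0,255),1)
    for ang,col in [(-.37,(0,255,0)),(-.2,(255,0,0))]:
        ex=np.array([-np.cos(ang),-np.sin(ang)]);ey=np.array([-ex[1],ex[0]]);c=np.array([50,40])+24*ex
        pts=[(c+7*(i*ex+j*ey))*k for i,j in[(1,1),(1,-1),(-1,-1),(-1,1)]]
        cv2.polylines(im,[np.int32(pts)],True,col,1)
    return im
cv2.imwrite("pics/r4.png",np.hstack([rect(q),rect(w1)]))
R=s["orientation"]
B=s["tcp_pos"]+R@REL;tip=B-R[:,1]*29
print(B,tip,proj(q,B),proj(q,tip))
```

```text
[709.326 -33.478 253.133] [708.089  -4.504 253.113] [395.878 251.343] [399.846 245.304]
```

View pics/r4.png

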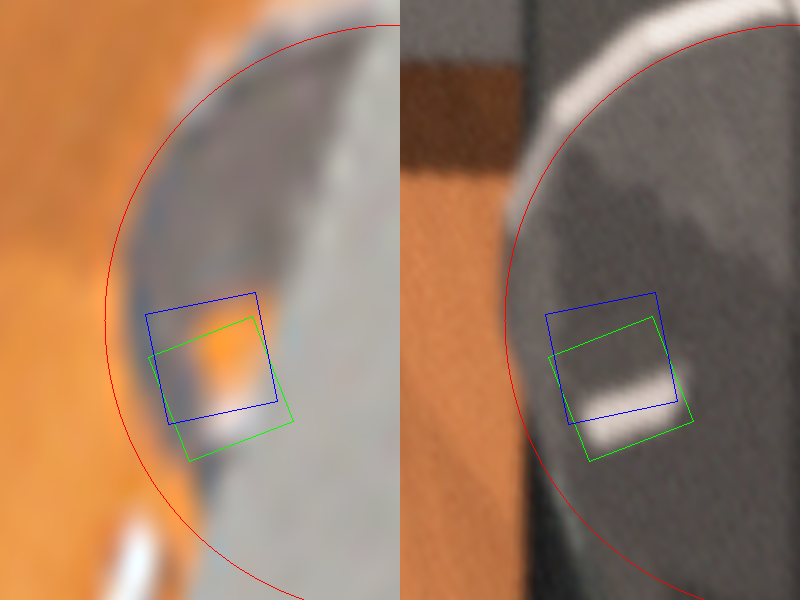

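>>> move_arm(
  rows=[-1, 0, 0.05, 0, 0, 0, 0, -1, -0.003, 0.085, 0, 0, 0, 0, -1, -0.003, 0.085, 0, 0, 0, 0, -1, -0.003, 0.085, 0, 0, 0, 0],
)

```text
time_s: 8.17
tcp_pos: [559.7, -18.5, 268.3]
orientation: [[-0.0, 0.044, -0.999], [-0.0, -0.999, -0.044], [-1.0, 0.0, 0.0]]
ft_force: [-0.8, -0.4, -1.1]
finger_gap: 22.5
```

Run:
```python
from h import *
from rig import env
import pickle
s=env.sense();R=s["orientation"];print(s["tcp_pos"],R[:,1],R[:,2],s["ft_force"],s["ft_torque"])
q=env.read_camera("scene")
pickle.dump((s,q),open("w5.pkl","wb"))
B=s["tcp_pos"]+R@REL;tip=B-R[:,1]*29;print(B,tip,proj(q,tip))
cv2.imwrite("pics/q5.png",cv2.resize(q["img"][220:265,370:430],None,fx=12,fy=12,interpolation=cv2.INTER_CUBIC))
```

```text
[559.662 -18.488 268.309] [ 0.044 -0.999  0.   ] [-0.999 -0.044  0.   ] [-0.79  -0.397 -1.14 ] [ 0.008  0.018 -0.007]
[708.973 -10.932 253.791] [707.7    18.04  253.784] [403.073 240.598]
```

View pics/q5.png

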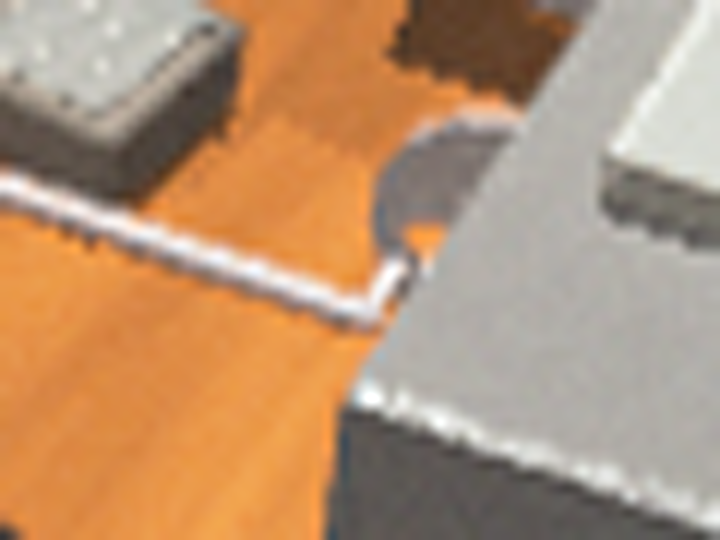

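Run:
```python
from h import *
import pickle
s,q=pickle.load(open("w5.pkl","rb"))
a=0.043;n=np.array([-np.sin(a),np.cos(a),0]);x=np.array([np.cos(a),np.sin(a),0]);z=np.array([0,0,1.])
c0=np.array([732,24.6,260.])-2.5*n
for u in [(403.75,241.25),(404.2,240.6)]:
    c,d=ray(q,u);k=(n@(c0-c))/(n@d);P=c+k*d;print(-(P-c0)@x,P[2]-260)
```

```text
23.215013166611683 -10.446521160779639
22.16731601351442 -7.518383268738262
```

>>> move_arm(
  rows=[-1, 0.006, 0.004, 0, 0, 0, 0, -1, 0.006, 0.012, 0, 0, 0, 0, -1, 0.006, 0.02, 0, 0, 0, 0, -1, 0.006, 0.028, 0, 0, 0, 0, -1, 0.006, 0.032, 0, 0, 0, 0, -1, 0.006, 0.032, 0, 0, 0, 0],
)

```text
time_s: 8.72
tcp_pos: [561.2, -11.0, 268.3]
orientation: [[-0.0, 0.043, -0.999], [-0.001, -0.999, -0.043], [-1.0, 0.001, 0.0]]
ft_force: [-0.1, 0.1, -0.4]
finger_gap: 22.3
```

>>> move_arm(
  rows=[-1, 0, 0.01, 0, 0, 0, 0, -1, 0, 0.02, 0, 0, 0, 0, -1, 0, 0.03, 0, 0, 0, 0, -1, 0, 0.038, 0, 0, 0, 0, -1, 0, 0.044, 0, 0, 0, 0, -1, 0, 0.044, 0, 0, 0, 0],
)

```text
time_s: 9.22
tcp_pos: [561.2, 0.7, 268.3]
orientation: [[-0.0, 0.044, -0.999], [-0.0, -0.999, -0.044], [-1.0, 0.0, 0.0]]
ft_force: [-0.2, -0.5, -2.2]
finger_gap: 22.4
```

Run:
```python
from h import *
from rig import env
s=env.sense();R=s["orientation"];print(s["tcp_pos"],R[:,1],R[:,2],s["ft_force"],s["ft_torque"])
q=env.read_camera("scene")
B=s["tcp_pos"]+R@REL;tip=B-R[:,1]*29;print(B,tip)
cv2.imwrite("pics/q6.png",cv2.resize(q["img"][220:265,370:430],None,fx=12,fy=12,interpolation=cv2.INTER_CUBIC))
```

```text
[561.167   0.73  268.277] [ 0.044 -0.999  0.   ] [-0.999 -0.044  0.   ] [-0.23  -0.499 -2.203] [ 0.017 -0.028  0.054]
[710.475   8.323 253.755] [709.195  37.294 253.746]
```

View pics/q6.png

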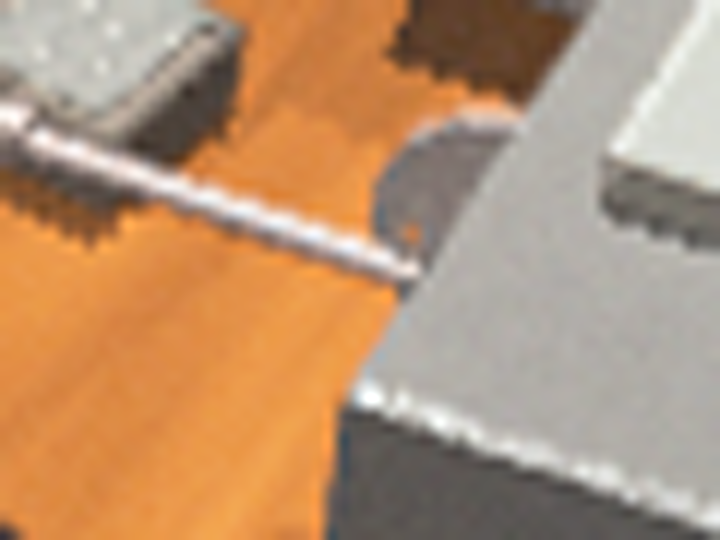

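```bash
cat > arc.py <<'E'
import sys
from h import *
from rig import env
s=env.sense()
a,b,n=float(sys.argv[1]),float(sys.argv[2]),int(sys.argv[3])
r=110.4;f=.21;P0=np.array([561.2,0.7,268.3])
dr=float(sys.argv[4]) if len(sys.argv)>4 else 0
for th in np.linspace(a,b,n+1)[1:]:
    out=(r+dr)*np.sin(f+th)-r*np.sin(f);up=(r+dr)*np.cos(f+th)-r*np.cos(f)
    P=P0+np.array([-out,-out*.043,up]); d=(P-s["tcp_pos"])/250
    print("%.3f"%th,*["%.3f"%v for v in d])
rv=cmd(s,s["tcp_pos"],Rdown(YAW))[1];print("rv",rv,"F",s["ft_force"],"M",s["ft_torque"],"tcp",s["tcp_pos"],s["time_s"])
E
python3 arc.py 0 0.2 10
```

```text
0.020 -0.009 0.001 -0.002
0.040 -0.017 0.001 -0.004
0.060 -0.026 0.000 -0.006
0.080 -0.034 -0.000 -0.009
0.100 -0.043 -0.001 -0.011
0.120 -0.051 -0.001 -0.014
0.140 -0.059 -0.001 -0.017
0.160 -0.068 -0.002 -0.020
0.180 -0.076 -0.002 -0.023
0.200 -0.084 -0.002 -0.027
rv [ 0.001 -0.    -0.001] F [-0.993 -0.383 -1.114] M [ 0.007 -0.015 -0.029] tcp [561.182   0.376 268.278] 9.2667
```

>>> move_arm(
  rows=[-1, -0.009, 0, -0.002, 0, 0, 0, -1, -0.017, 0, -0.004, 0, 0, 0, -1, -0.026, 0, -0.006, 0, 0, 0, -1, -0.034, 0, -0.009, 0, 0, 0, -1, -0.043, 0, -0.011, 0, 0, 0, -1, -0.051, -0.001, -0.014, 0, 0, 0, -1, -0.059, -0.001, -0.017, 0, 0, 0, -1, -0.068, -0.002, -0.02, 0, 0, 0],
)

```text
time_s: 9.93
tcp_pos: [544.6, -0.1, 263.7]
orientation: [[0.002, 0.044, -0.999], [-0.0, -0.999, -0.044], [-1.0, 0.001, -0.002]]
ft_force: [3.7, 0.7, -1.1]
finger_gap: 22.6
```

```bash
python3 arc.py 0.16 0.36 10
python3 - <<'E'
from rig import env
import cv2
q=env.read_camera("scene")
cv2.imwrite("pics/q7.png",cv2.resize(q["img"][200:280,350:450],None,fx=7,fy=7,interpolation=cv2.INTER_CUBIC))
E
```

```text
0.180 -0.009 0.000 -0.005
0.200 -0.018 -0.000 -0.008
0.220 -0.026 -0.001 -0.012
0.240 -0.034 -0.001 -0.016
0.260 -0.042 -0.001 -0.020
0.280 -0.049 -0.002 -0.024
0.300 -0.057 -0.002 -0.028
0.320 -0.065 -0.002 -0.032
0.340 -0.072 -0.003 -0.037
0.360 -0.080 -0.003 -0.042
rv [ 0.001  0.002 -0.001] F [ 3.706  0.734 -1.115] M [ 0.025 -0.76  -0.018] tcp [544.595  -0.137 263.696] 9.9333
```

View pics/q7.png

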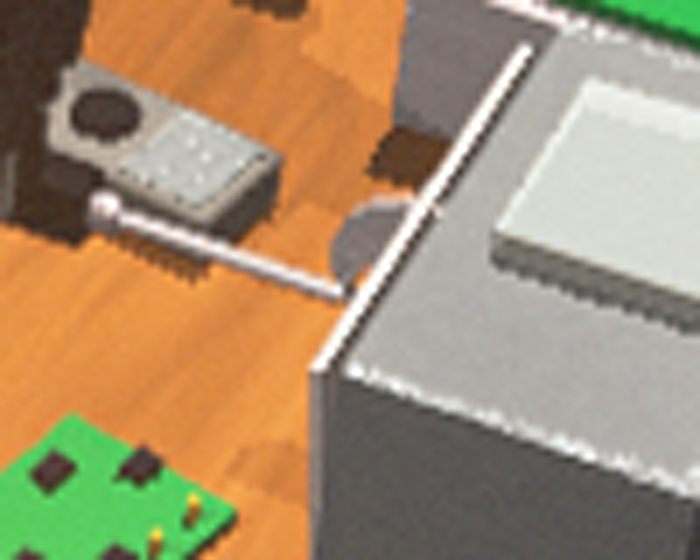

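>>> move_arm(
  rows=[-1, -0.009, 0, -0.005, 0, 0, 0, -1, -0.018, 0, -0.008, 0, 0, 0, -1, -0.026, -0.001, -0.012, 0, 0, 0, -1, -0.034, -0.001, -0.016, 0, 0, 0, -1, -0.042, -0.001, -0.02, 0, 0, 0, -1, -0.049, -0.002, -0.024, 0, 0, 0, -1, -0.057, -0.002, -0.028, 0, 0, 0, -1, -0.065, -0.002, -0.032, 0, 0, 0, -1, -0.072, -0.003, -0.037, 0, 0, 0, -1, -0.08, -0.003, -0.042, 0, 0, 0],
)

```text
time_s: 10.82
tcp_pos: [523.6, -1.0, 252.8]
orientation: [[0.0, 0.044, -0.999], [-0.001, -0.999, -0.044], [-1.0, 0.001, 0.0]]
ft_force: [2.1, -0.6, -1.0]
finger_gap: 22.2
```

```bash
python3 arc.py 0.36 0.56 10
```

```text
0.380 -0.003 0.000 -0.003
0.400 -0.011 -0.000 -0.008
0.420 -0.018 -0.001 -0.013
0.440 -0.025 -0.001 -0.018
0.460 -0.032 -0.001 -0.024
0.480 -0.039 -0.001 -0.029
0.500 -0.045 -0.002 -0.035
0.520 -0.052 -0.002 -0.041
0.540 -0.059 -0.002 -0.047
0.560 -0.065 -0.003 -0.053
rv [ 0.001  0.    -0.001] F [ 2.116 -0.585 -0.954] M [-0.082 -0.738 -0.112] tcp [523.606  -0.979 252.756] 10.8167
```

>>> move_arm(
  rows=[-1, -0.004, 0, -0.003, 0, 0, 0, -1, -0.011, 0, -0.008, 0, 0, 0, -1, -0.018, -0.001, -0.013, 0, 0, 0, -1, -0.025, -0.001, -0.018, 0, 0, 0, -1, -0.032, -0.001, -0.024, 0, 0, 0, -1, -0.039, -0.001, -0.029, 0, 0, 0, -1, -0.045, -0.002, -0.035, 0, 0, 0, -1, -0.052, -0.002, -0.041, 0, 0, 0, -1, -0.059, -0.002, -0.047, 0, 0, 0, -1, -0.065, -0.003, -0.053, 0, 0, 0],
)

```text
time_s: 11.65
tcp_pos: [507.1, -1.7, 239.3]
orientation: [[-0.0, 0.044, -0.999], [-0.001, -0.999, -0.044], [-1.0, 0.001, 0.0]]
ft_force: [2.5, -1.3, -0.1]
finger_gap: 22.7
```

```bash
python3 arc.py 0.56 0.76 10
```

```text
0.580 -0.005 0.000 -0.005
0.600 -0.011 -0.000 -0.011
0.620 -0.017 -0.000 -0.018
0.640 -0.023 -0.001 -0.024
0.660 -0.029 -0.001 -0.031
0.680 -0.035 -0.001 -0.038
0.700 -0.040 -0.001 -0.045
0.720 -0.045 -0.002 -0.052
0.740 -0.051 -0.002 -0.059
0.760 -0.056 -0.002 -0.066
rv [ 0.001 -0.    -0.001] F [ 2.474 -1.265 -0.054] M [ 0.    -0.573 -0.11 ] tcp [507.081  -1.708 239.293] 11.65
```

>>> move_arm(
  rows=[-1, -0.005, 0, -0.005, 0, 0, 0, -1, -0.011, 0, -0.011, 0, 0, 0, -1, -0.017, 0, -0.018, 0, 0, 0, -1, -0.023, -0.001, -0.024, 0, 0, 0, -1, -0.029, -0.001, -0.031, 0, 0, 0, -1, -0.035, -0.001, -0.038, 0, 0, 0, -1, -0.04, -0.001, -0.045, 0, 0, 0, -1, -0.045, -0.002, -0.052, 0, 0, 0, -1, -0.051, -0.002, -0.059, 0, 0, 0, -1, -0.056, -0.002, -0.066, 0, 0, 0],
)

```text
time_s: 12.48
tcp_pos: [492.9, -2.2, 222.6]
orientation: [[-0.0, 0.044, -0.999], [-0.001, -0.999, -0.044], [-1.0, 0.001, 0.0]]
ft_force: [2.3, -0.3, -0.1]
finger_gap: 22.4
```

```bash
python3 arc.py 0.76 0.96 10
python3 - <<'E'
from rig import env
import cv2
q=env.read_camera("scene")
cv2.imwrite("pics/q8.png",cv2.resize(q["img"][190:290,340:460],None,fx=6,fy=6,interpolation=cv2.INTER_CUBIC))
E
```

```text
0.780 -0.004 -0.000 -0.007
0.800 -0.009 -0.001 -0.014
0.820 -0.013 -0.001 -0.022
0.840 -0.018 -0.001 -0.029
0.860 -0.022 -0.001 -0.037
0.880 -0.026 -0.001 -0.045
0.900 -0.030 -0.002 -0.053
0.920 -0.034 -0.002 -0.061
0.940 -0.038 -0.002 -0.069
0.960 -0.041 -0.002 -0.077
rv [ 0.001 -0.001 -0.001] F [ 2.265 -0.326 -0.129] M [-0.045 -0.535 -0.108] tcp [492.86   -2.167 222.594] 12.4833
```

View pics/q8.png

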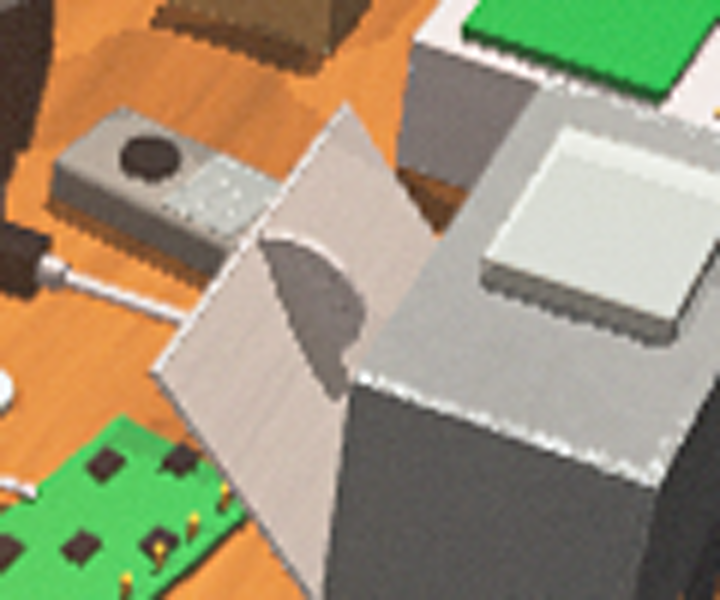

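Flap follows nicely (about half open). Continuing.

>>> move_arm(
  rows=[-1, -0.004, 0, -0.007, 0, 0, 0, -1, -0.009, 0, -0.014, 0, 0, 0, -1, -0.013, 0, -0.022, 0, 0, 0, -1, -0.018, -0.001, -0.029, 0, 0, 0, -1, -0.022, -0.001, -0.037, 0, 0, 0, -1, -0.026, -0.001, -0.045, 0, 0, 0, -1, -0.03, -0.002, -0.053, 0, 0, 0, -1, -0.034, -0.002, -0.061, 0, 0, 0, -1, -0.038, -0.002, -0.069, 0, 0, 0, -1, -0.041, -0.002, -0.077, 0, 0, 0],
)

```text
time_s: 13.37
tcp_pos: [481.9, -2.6, 202.7]
orientation: [[-0.002, 0.044, -0.999], [-0.001, -0.999, -0.044], [-1.0, 0.001, 0.002]]
ft_force: [0.9, 0.7, -0.2]
finger_gap: 22.4
```

```bash
python3 arc.py 0.96 1.16 10
```

```text
0.980 -0.001 -0.000 -0.005
1.000 -0.004 -0.001 -0.014
1.020 -0.007 -0.001 -0.022
1.040 -0.010 -0.001 -0.030
1.060 -0.012 -0.001 -0.039
1.080 -0.015 -0.001 -0.047
1.100 -0.017 -0.001 -0.056
1.120 -0.019 -0.001 -0.064
1.140 -0.021 -0.001 -0.073
1.160 -0.023 -0.001 -0.081
rv [ 0.001 -0.002 -0.001] F [ 0.935  0.669 -0.168] M [ 0.049 -0.454 -0.085] tcp [481.853  -2.605 202.691] 13.3667
```

>>> move_arm(
  rows=[-1, -0.001, 0, -0.006, 0, 0, 0, -1, -0.004, 0, -0.014, 0, 0, 0, -1, -0.007, 0, -0.022, 0, 0, 0, -1, -0.01, -0.001, -0.03, 0, 0, 0, -1, -0.012, -0.001, -0.039, 0, 0, 0, -1, -0.015, -0.001, -0.047, 0, 0, 0, -1, -0.017, -0.001, -0.056, 0, 0, 0, -1, -0.019, -0.001, -0.064, 0, 0, 0, -1, -0.021, -0.001, -0.073, 0, 0, 0, -1, -0.023, -0.001, -0.081, 0, 0, 0],
)

```text
time_s: 14.2
tcp_pos: [475.8, -2.9, 182.1]
orientation: [[-0.002, 0.044, -0.999], [-0.001, -0.999, -0.044], [-1.0, 0.001, 0.002]]
ft_force: [0.5, -0.3, -0.0]
finger_gap: 22.3
```

```bash
python3 arc.py 1.16 1.36 10
python3 - <<'E'
from rig import env
import cv2
q=env.read_camera("scene")
cv2.imwrite("pics/q9.png",cv2.resize(q["img"][190:290,340:460],None,fx=6,fy=6,interpolation=cv2.INTER_CUBIC))
E
```

```text
1.180 -0.001 -0.000 -0.008
1.200 -0.002 -0.000 -0.016
1.220 -0.004 -0.000 -0.025
1.240 -0.005 -0.001 -0.034
1.260 -0.006 -0.001 -0.043
1.280 -0.007 -0.001 -0.051
1.300 -0.007 -0.001 -0.060
1.320 -0.008 -0.001 -0.069
1.340 -0.008 -0.001 -0.078
1.360 -0.008 -0.001 -0.087
rv [ 0.001 -0.003 -0.001] F [ 0.462 -0.347 -0.018] M [-0.004 -0.126 -0.013] tcp [475.831  -2.889 182.067] 14.2
```

View pics/q9.png

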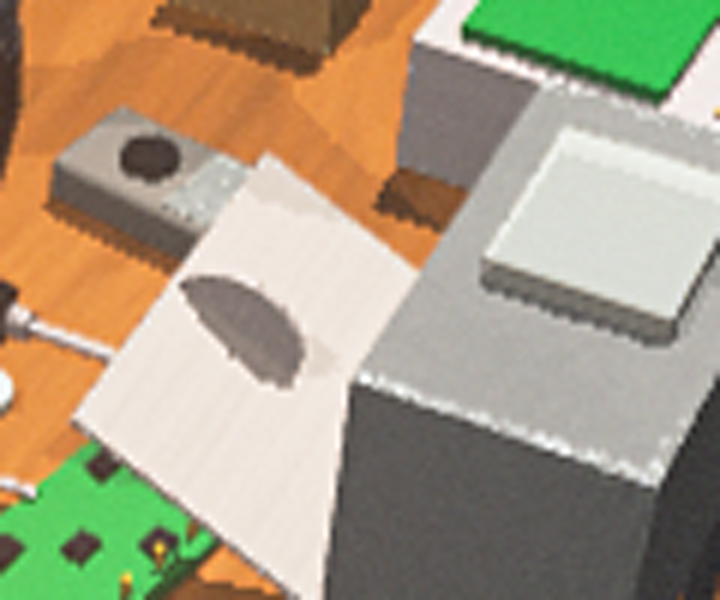

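>>> move_arm(
  rows=[-1, -0.001, 0, -0.008, 0, 0.003, 0, -1, -0.002, 0, -0.016, 0, 0.003, 0, -1, -0.004, 0, -0.025, 0, 0.003, 0, -1, -0.005, -0.001, -0.034, 0, 0.003, 0, -1, -0.006, -0.001, -0.043, 0, 0.003, 0, -1, -0.007, -0.001, -0.051, 0, 0.003, 0],
)

```text
time_s: 14.75
tcp_pos: [474.1, -3.0, 168.8]
orientation: [[-0.005, 0.044, -0.999], [-0.0, -0.999, -0.044], [-1.0, 0.0, 0.005]]
ft_force: [0.8, -0.4, 0.0]
finger_gap: 22.4
```

```bash
python3 arc.py 1.28 1.40 6
```

```text
1.300 -0.000 -0.000 -0.007
1.320 -0.001 -0.000 -0.016
1.340 -0.001 -0.000 -0.025
1.360 -0.001 -0.000 -0.033
1.380 -0.001 -0.000 -0.042
1.400 -0.001 -0.000 -0.051
rv [ 0.001 -0.006 -0.002] F [ 0.779 -0.376  0.028] M [ 0.033 -0.32   0.032] tcp [474.095  -3.044 168.785] 14.75
```

>>> move_arm(
  rows=[-1, 0, 0, -0.007, 0, -0.006, 0, -1, -0.001, 0, -0.016, 0, -0.006, 0, -1, -0.001, 0, -0.025, 0, -0.006, 0, -1, -0.001, 0, -0.025, 0, -0.006, 0],
)

```text
time_s: 15.08
tcp_pos: [473.5, -3.1, 162.0]
orientation: [[-0.001, 0.044, -0.999], [-0.0, -0.999, -0.044], [-1.0, 0.0, 0.001]]
ft_force: [0.5, 0.6, -0.6]
finger_gap: 22.4
```

```bash
python3 arc.py 1.34 1.46 6
```

```text
1.360 0.001 -0.000 -0.006
1.380 0.001 -0.000 -0.015
1.400 0.002 -0.000 -0.024
1.420 0.002 0.000 -0.033
1.440 0.003 0.000 -0.042
1.460 0.004 0.000 -0.050
rv [ 0.001 -0.001 -0.002] F [ 0.525  0.58  -0.609] M [ 0.066 -0.181  0.005] tcp [473.463  -3.05  161.989] 15.0833
```

>>> move_arm(
  rows=[-1, 0.001, 0, -0.008, 0, 0, 0, -1, 0.001, 0, -0.016, 0, 0, 0, -1, 0.001, 0, -0.016, 0, 0, 0],
)

```text
time_s: 15.33
tcp_pos: [473.4, -3.1, 157.5]
orientation: [[-0.001, 0.044, -0.999], [-0.0, -0.999, -0.044], [-1.0, 0.0, 0.001]]
ft_force: [-0.6, 1.2, -0.2]
finger_gap: 22.3
```

```bash
python3 arc.py 1.38 1.46 4
```

```text
1.400 0.002 0.000 -0.006
1.420 0.002 0.000 -0.015
1.440 0.003 0.000 -0.024
1.460 0.004 0.000 -0.033
rv [ 0.    -0.002 -0.002] F [-0.576  1.203 -0.198] M [ 0.066 -0.147  0.019] tcp [473.445  -3.089 157.517] 15.3333
```

>>> move_arm(
  rows=[-1, 0.002, 0, -0.008, 0, 0, 0, -1, 0.002, 0, -0.016, 0, 0, 0, -1, 0.002, 0, -0.016, 0, 0, 0],
)

```text
time_s: 15.58
tcp_pos: [473.7, -3.1, 153.0]
orientation: [[-0.002, 0.044, -0.999], [-0.0, -0.999, -0.044], [-1.0, 0.0, 0.002]]
ft_force: [-0.5, 0.3, -1.1]
finger_gap: 22.3
```

```bash
python3 arc.py 1.42 1.5 4
```

```text
1.440 0.002 0.000 -0.006
1.460 0.002 0.000 -0.015
1.480 0.003 0.000 -0.023
1.500 0.005 0.000 -0.032
rv [ 0.    -0.002 -0.001] F [-0.451  0.316 -1.091] M [-0.009 -0.129 -0.027] tcp [473.745  -3.123 153.038] 15.5833
```

>>> move_arm(
  rows=[-1, 0.002, 0, -0.007, 0, 0, 0, -1, 0.002, 0, -0.015, 0, 0, 0, -1, 0.002, 0, -0.015, 0, 0, 0],
)

```text
time_s: 15.83
tcp_pos: [474.2, -3.1, 149.1]
orientation: [[-0.002, 0.044, -0.999], [-0.0, -0.999, -0.044], [-1.0, 0.0, 0.002]]
ft_force: [-0.7, 1.3, 2.1]
finger_gap: 22.8
```

```bash
python3 arc.py 1.46 1.54 4;python3 - <<'E'
from rig import env
import cv2
q=env.read_camera("scene")
cv2.imwrite("pics/q10.png",cv2.resize(q["img"][190:290,340:460],None,fx=6,fy=6,interpolation=cv2.INTER_CUBIC))
E
```

```text
1.480 0.001 0.000 -0.008
1.500 0.003 0.000 -0.016
1.520 0.004 0.000 -0.025
1.540 0.005 0.000 -0.034
rv [ 0.    -0.002 -0.001] F [-0.688  1.348  2.135] M [ 0.07  -0.115  0.028] tcp [474.237  -3.102 149.087] 15.8333
```

View pics/q10.png

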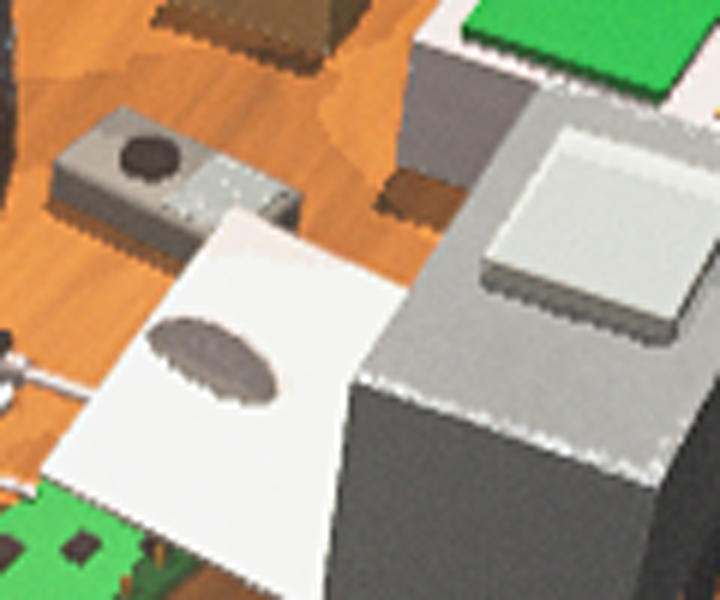

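>>> move_arm(
  rows=[-1, 0.002, 0, -0.008, 0, 0, 0, -1, 0.002, 0, -0.012, 0, 0, 0, -1, 0.002, 0, -0.012, 0, 0, 0],
)

```text
time_s: 16.13
tcp_pos: [475.0, -2.9, 146.4]
orientation: [[-0.001, 0.044, -0.999], [-0.0, -0.999, -0.044], [-1.0, 0.0, 0.001]]
ft_force: [-2.8, 0.2, 3.0]
finger_gap: 22.4
```

```bash
python3 arc.py 1.5 1.56 3
```

```text
1.520 0.001 -0.000 -0.014
1.540 0.002 -0.000 -0.023
1.560 0.004 -0.000 -0.032
rv [ 0.    -0.002 -0.002] F [-2.793  0.246  2.988] M [ 0.08  -0.122  0.105] tcp [474.994  -2.948 146.436] 16.1333
```

>>> move_arm(
  rows=[-1, -0.006, 0, -0.004, 0, 0, 0, -1, -0.01, 0, -0.008, 0, 0, 0, -1, -0.01, 0, -0.008, 0, 0, 0, -1, -0.01, 0, -0.008, 0, 0, 0],
)

```text
time_s: 16.47
tcp_pos: [474.5, -2.8, 145.5]
orientation: [[0.003, 0.044, -0.999], [0.0, -0.999, -0.044], [-1.0, 0.0, -0.003]]
ft_force: [2.4, 0.1, 3.9]
finger_gap: 22.4
```

```bash
python3 arc.py 1.5 1.56 3
python3 - <<'E'
from rig import env
import cv2
q=env.read_camera("scene")
cv2.imwrite("pics/q11.png",cv2.resize(q["img"][190:290,340:460],None,fx=6,fy=6,interpolation=cv2.INTER_CUBIC))
E
```

```text
1.520 0.003 -0.001 -0.011
1.540 0.004 -0.001 -0.019
1.560 0.006 -0.001 -0.028
rv [-0.     0.004 -0.002] F [2.434 0.089 3.853] M [ 0.16  -1.176 -0.055] tcp [474.533  -2.822 145.459] 16.4667
```

View pics/q11.png

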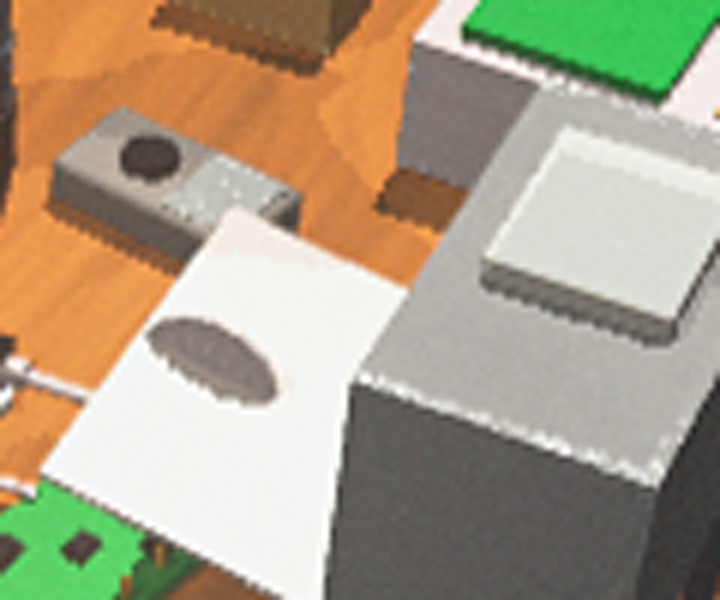

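>>> move_arm(
  rows=[-1, 0, 0, -0.012, 0, 0, 0, -1, 0, 0, -0.02, 0, 0, 0, -1, 0, 0, -0.02, 0, 0, 0],
)

```text
time_s: 16.77
tcp_pos: [474.4, -2.9, 140.0]
orientation: [[0.003, 0.044, -0.999], [0.0, -0.999, -0.044], [-1.0, -0.0, -0.003]]
ft_force: [0.6, -0.7, 2.7]
finger_gap: 22.5
```

```bash
python3 arc.py 1.5 1.56 1
python3 - <<'E'
from rig import env
import cv2
q=env.read_camera("scene")
cv2.imwrite("pics/q12.png",cv2.resize(q["img"][190:290,340:460],None,fx=6,fy=6,interpolation=cv2.INTER_CUBIC))
a=cv2.imread("pics/q11.png");b=cv2.imread("pics/q12.png")
d=cv2.absdiff(a,b);print(d[200:500,60:330].mean(),d.mean())
E
```

```text
1.560 0.006 -0.000 -0.006
rv [-0.     0.004 -0.001] F [ 0.648 -0.663  2.682] M [ 0.052 -0.865  0.014] tcp [474.397  -2.876 139.993] 16.7667
1.2512098765432098 2.0081211419753084
```

Run:
```python
from rig import env
from h import *
import pickle
s=env.sense();w=env.read_camera("wrist");q=env.read_camera("scene");t=env.read_camera("top")
pickle.dump((s,wristcam(s,w),q,t),open("w6.pkl","wb"))
cv2.imwrite("pics/w6.png",w["img"]);cv2.imwrite("pics/q13.png",cv2.resize(q["img"][190:310,300:460],None,fx=5,fy=5,interpolation=cv2.INTER_CUBIC))
```

```text
(no output)
```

View pics/w6.png

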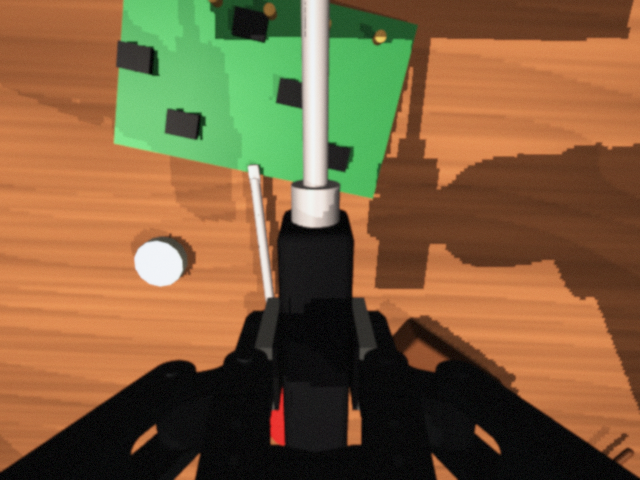

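View pics/q13.png

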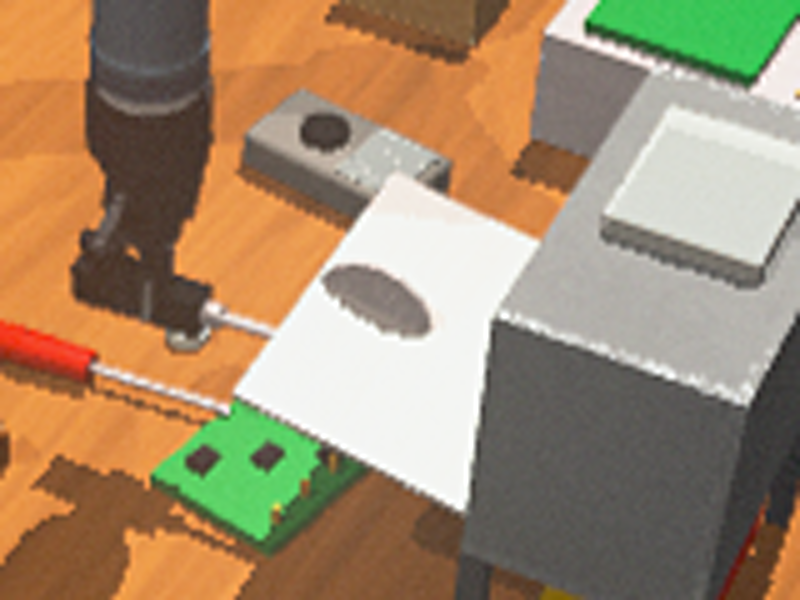

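Run:
```python
from h import *
import pickle
s,w,q,t=pickle.load(open("w6.pkl","rb"))
a=.043;n=np.array([-np.sin(a),np.cos(a),0]);x=np.array([np.cos(a),np.sin(a),0]);z=np.array([0,0,1.])
h=np.array([731.5,24.6,145])
for th in np.arange(1.2,1.56,.05):
    e=-x*np.sin(th)+z*np.cos(th)
    print(round(th,2),proj(q,h+155*e-115*n),proj(q,h+155*e+115*n),proj(t,h+155*e+115*n))
cv2.imwrite("pics/t6.png",cv2.resize(t["img"][90:210,250:380],None,fx=5,fy=5,interpolation=cv2.INTER_CUBIC))
```

```text
1.2 [347.596 262.981] [380.205 218.824] [271.6  186.05]
1.25 [346.683 264.508] [379.264 220.364] [271.886 187.758]
1.3 [345.89  266.098] [378.433 221.958] [272.171 189.321]
1.35 [345.215 267.745] [377.712 223.604] [272.455 190.736]
1.4 [344.661 269.445] [377.102 225.296] [272.737 192.002]
1.45 [344.227 271.194] [376.603 227.03 ] [273.017 193.117]
1.5 [343.912 272.986] [376.216 228.801] [273.294 194.081]
1.55 [343.716 274.818] [375.939 230.606] [273.567 194.893]
```

View pics/t6.png

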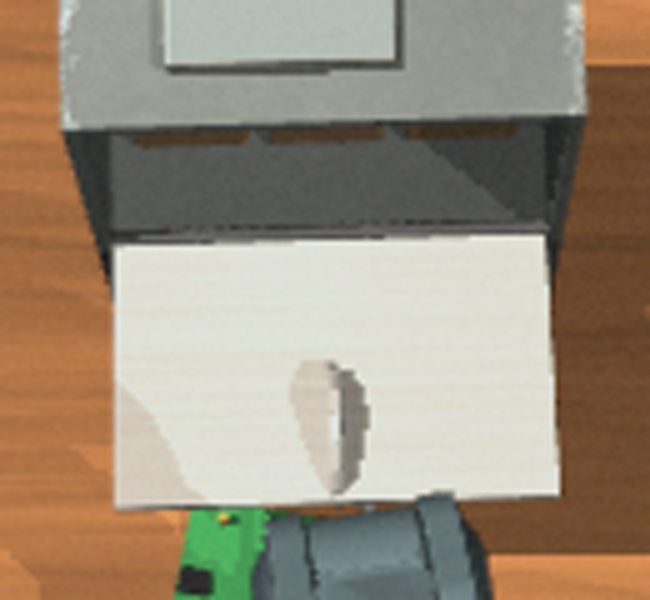

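>>> move_arm(
  rows=[-1, 0, 0, 0.01, 0, 0, 0, -1, 0, 0, 0.016, 0, 0, 0, -1, 0, 0, 0.016, 0, 0, 0],
)

```text
time_s: 17.22
tcp_pos: [472.1, -3.0, 143.2]
orientation: [[-0.002, 0.044, -0.999], [-0.0, -0.999, -0.044], [-1.0, 0.0, 0.002]]
ft_force: [-0.3, 0.0, -1.4]
finger_gap: 22.4
```

```bash
python3 arc.py 1.5 1.56 1
```

```text
1.560 0.015 0.000 -0.019
rv [ 0.    -0.003 -0.002] F [-0.33   0.029 -1.359] M [-0.011  0.055 -0.004] tcp [472.143  -3.038 143.232] 17.2167
```

>>> move_arm(
  rows=[-1, 0, 0, 0.005, 0, 0, 0, -1, 0, -0.015, 0.005, 0, 0, 0, -1, 0.001, -0.03, 0.005, 0, 0, 0, -1, 0.002, -0.045, 0.005, 0, 0, 0, -1, 0.003, -0.06, 0.005, 0, 0, 0, -1, 0.004, -0.08, 0.005, 0, 0, 0],
)

```text
time_s: 17.72
tcp_pos: [473.0, -23.5, 144.4]
orientation: [[-0.003, 0.044, -0.999], [-0.0, -0.999, -0.044], [-1.0, 0.0, 0.003]]
ft_force: [-0.1, -0.6, -1.0]
finger_gap: 22.4
```

```bash
python3 arc.py 1.5 1.56 1
```

```text
1.560 0.012 0.082 -0.024
rv [ 0.    -0.003 -0.002] F [-0.102 -0.597 -0.978] M [-0.023 -0.04  -0.061] tcp [473.004 -23.484 144.38 ] 17.7167
```

>>> move_arm(
  rows=[-1, 0.002, -0.05, 0, 0, 0, 0, -1, 0.005, -0.12, 0, 0, 0, 0, -1, 0.005, -0.25, 0, 0, 0, 0, -1, 0.005, -0.4, 0, 0, 0, 0, -1, 0.005, -0.55, 0, 0, 0, 0, -1, 0.005, -0.7, 0, 0, 0, 0, -1, 0, -0.85, 0, 0, 0, 0, -1, 0, -1, 0, 0, 0, 0, -1, 0, -1, 0, 0, 0, 0, -1, 0, -1, 0, 0, 0, 0],
)

```text
time_s: 18.55
tcp_pos: [471.7, -278.0, 144.3]
orientation: [[-0.003, 0.037, -0.999], [-0.002, -0.999, -0.037], [-1.0, 0.001, 0.003]]
ft_force: [0.4, 0.8, -1.9]
finger_gap: 22.3
```

Run:
```python
from h import *
from rig import env
import pickle
s=env.sense();print(s["tcp_pos"],s["orientation"],s["ft_force"])
q=env.read_camera("scene");t=env.read_camera("top");w=env.read_camera("wrist")
pickle.dump((s,wristcam(s,w),q,t),open("w7.pkl","wb"))
b=s["tcp_pos"]+s["orientation"]@REL
for n,p,k in [("q",q,5),("t",t,5)]:
    u=proj(p,b).astype(int)-[60,50];print(n,u,proj(p,b))
    cv2.imwrite(f"pics/{n}14.png",cv2.resize(p["img"][u[1]:u[1]+110,u[0]:u[0]+130],None,fx=k,fy=k,interpolation=cv2.INTER_CUBIC))
cv2.imwrite("pics/w14.png",w["img"])
cv2.imwrite("pics/sc14.png",q["img"])
```

```text
[ 471.669 -277.977  144.326] [[-0.003  0.037 -0.999]
 [-0.002 -0.999 -0.037]
 [-1.     0.001  0.003]] [ 0.417  0.754 -1.89 ]
q [264 273] [324.733 323.749]
t [366 131] [426.108 181.037]
```

View pics/q14.png

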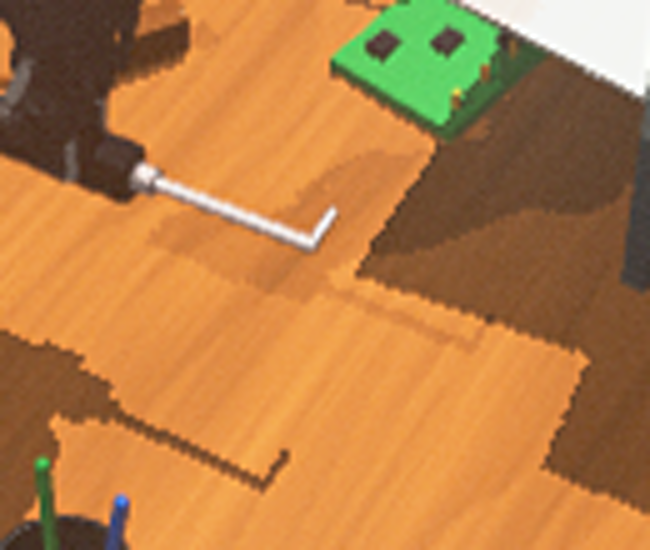

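View pics/t14.png

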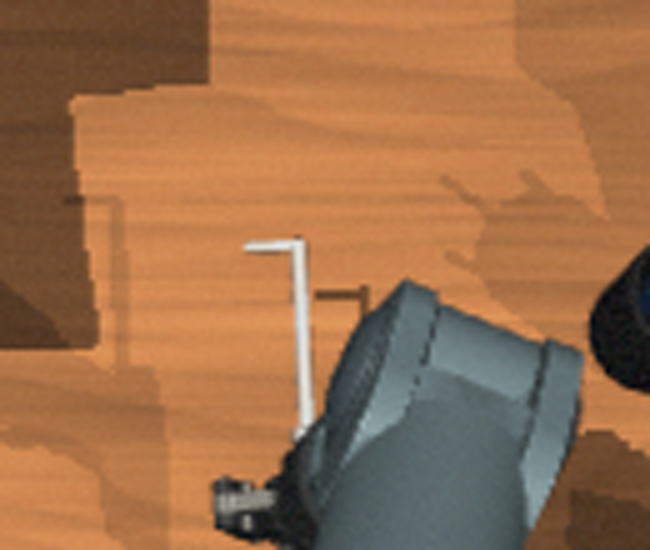

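View pics/w14.png

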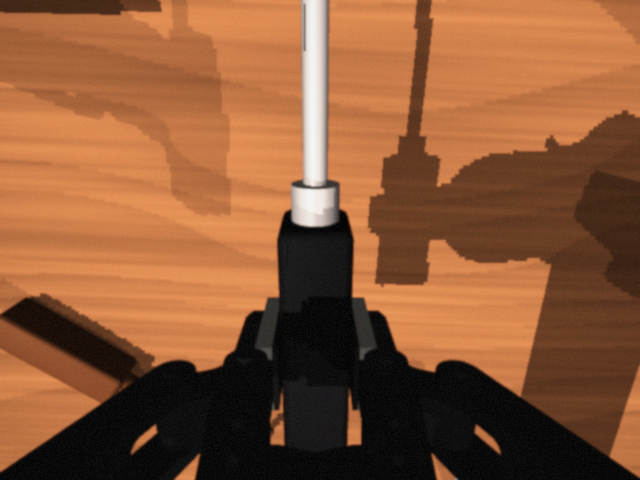

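View pics/sc14.png

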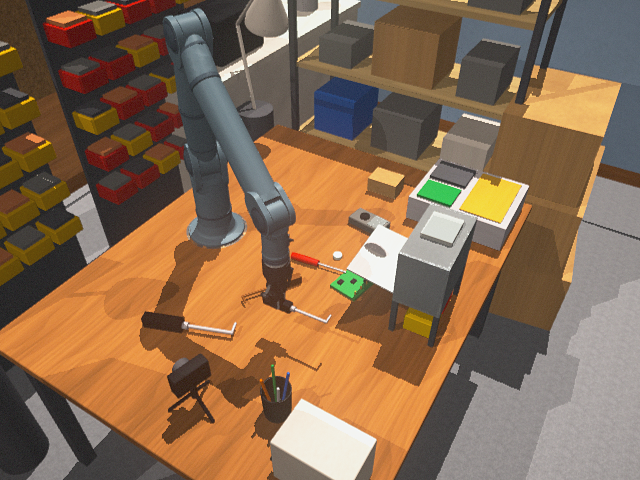

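Run:
```python
from h import *
import pickle
s,w,q,t=pickle.load(open("w7.pkl","rb"))
B,e=tri(t,(426,179.8),q,(326.6,321.6));print(B,e,s["orientation"].T@(B-s["tcp_pos"]))
# wrist: collar edges compare w3 / w7
a=cv2.imread("pics/w3.png");b=cv2.imread("pics/w14.png")
for im in(a,b):
    g=im[170:240,305:325].mean((1,2)); d=np.diff(g); print(np.argsort(-abs(d))[:5]+170, d[np.argsort(-abs(d))[:5]])
    r=im[60,260:370].mean(1);print("rod width", (r>140).sum(), [(im[y,290:345].min(1)>150).sum() for y in(10,60,120)])
```

```text
[ 623.571 -269.015  137.064] 3.002495895059273 [   6.798   -3.42  -152.149]
[187 225 224 188 226] [ 68.983 -67.883 -58.95   46.517 -39.3  ]
rod width 44 [np.int64(22), np.int64(22), np.int64(21)]
[226 188 225 185 187] [-70.05   69.9   -58.55  -45.7    43.267]
rod width 24 [np.int64(19), np.int64(22), np.int64(22)]
```

```bash
cat > place.py <<'E'
import sys
from h import *
from rig import env
s=env.sense()
yaw=-.266;p=float(sys.argv[2])
R=Ro.from_rotvec(p*np.array([-np.sin(yaw),np.cos(yaw),0])).as_matrix()@Rdown(yaw)
print(s["tcp_pos"],s["ft_force"],s["ft_torque"],*cmd(s,(466,-314,float(sys.argv[1])),R),s["time_s"])
E
python3 place.py 60 0.062
```

```text
[ 473.01  -272.162  144.066] [ 0.396 -0.081 -1.299] [-0.005 -0.027 -0.016] [-0.028 -0.167 -0.336] [ 0.007  0.075 -0.397] 18.7
```

>>> move_arm(
  rows=[-1, -0.01, -0.05, -0.05, 0.002, 0.02, -0.1, -1, -0.02, -0.1, -0.12, 0.004, 0.04, -0.2, -1, -0.028, -0.15, -0.2, 0.007, 0.075, -0.3, -1, -0.028, -0.167, -0.28, 0.007, 0.075, -0.397, -1, -0.028, -0.167, -0.336, 0.007, 0.075, -0.397, -1, -0.028, -0.167, -0.336, 0.007, 0.075, -0.397, -1, -0.028, -0.167, -0.336, 0.007, 0.075, -0.397],
)

```text
time_s: 19.28
tcp_pos: [465.9, -311.5, 59.3]
orientation: [[-0.062, -0.26, -0.964], [0.019, -0.966, 0.259], [-0.998, -0.002, 0.064]]
ft_force: [-0.6, -0.6, -2.7]
finger_gap: 22.0
```

```bash
python3 place.py 34 0.062;  python3 - <<'E'
from h import *
from rig import env
import pickle
s=env.sense()
q=env.read_camera("scene");t=env.read_camera("top")
pickle.dump((s,q,t),open("w8.pkl","wb"))
b=s["tcp_pos"]+[146,-40,-13]
for n,p,k in [("q",q,5),("t",t,5)]:
    u=proj(p,b).astype(int)-[70,60];print(n,u,proj(p,b))
    cv2.imwrite(f"pics/{n}15.png",cv2.resize(p["img"][u[1]:u[1]+110,u[0]:u[0]+130],None,fx=k,fy=k,interpolation=cv2.INTER_CUBIC))
E
```

```text
[ 465.9   -311.471   59.255] [-0.635 -0.561 -2.722] [ 0.016 -0.126  0.006] [ 0.    -0.01  -0.101] [-0.003 -0.002 -0.004] 19.2833
q [236 301] [306.626 361.474]
t [379 132] [449.172 192.14 ]
```

View pics/q15.png

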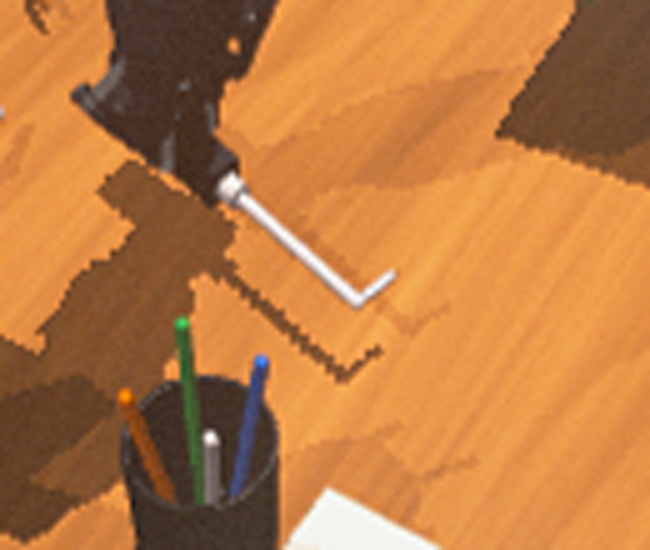

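View pics/t15.png

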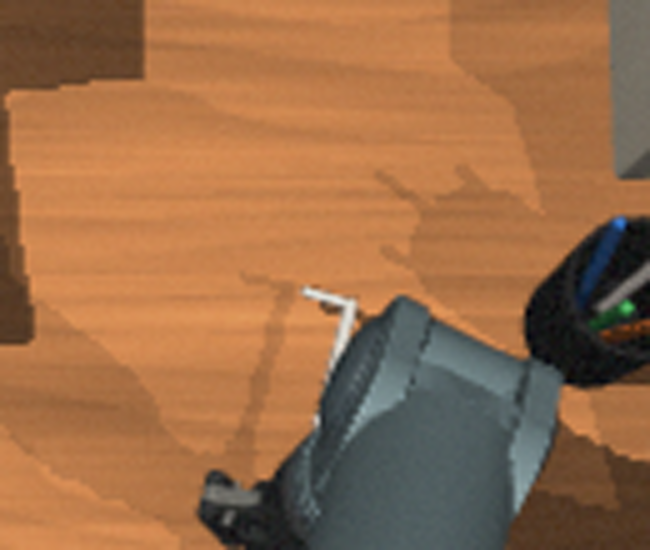

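Run:
```python
from h import *
import pickle
s,q,t=pickle.load(open("w8.pkl","rb"))
B,e=tri(t,(379+351/5,132+304/5),q,(236+358/5,301+302/5));print(B,e)
Tp,e=tri(t,(379+304/5,132+290/5),q,(236+392/5,301+274/5));print(Tp,e)
# collar in scene at handle front: compare
x=np.array([np.cos(-.266),np.sin(-.266),0]);print(s["tcp_pos"])
```

```text
[ 611.971 -350.528   45.104] 4.207574179899681
[ 618.859 -324.559   45.364] 2.492213638745584
[ 465.9   -311.471   59.255]
```

>>> move_arm(
  rows=[-1, 0, -0.005, -0.05, 0, 0, 0, -1, 0, -0.01, -0.1, 0, 0, 0, -1, 0, -0.01, -0.11, 0, 0, 0, -1, 0, -0.01, -0.115, 0, 0, 0, -1, 0, -0.01, -0.115, 0, 0, 0],
)

```text
time_s: 19.8
tcp_pos: [466.7, -315.1, 31.5]
orientation: [[-0.059, -0.261, -0.964], [0.017, -0.965, 0.26], [-0.998, -0.001, 0.062]]
ft_force: [0.5, 0.3, -1.9]
finger_gap: 22.6
```

```bash
python3 place.py 28 0.062
```

```text
[ 466.665 -315.051   31.541] [ 0.452  0.334 -1.914] [-0.081 -0.02   0.04 ] [-0.003  0.004 -0.014] [-0.001  0.    -0.003] 19.8
```

>>> move_arm(
  rows=[-1, 0, 0, -0.005, 0, 0, 0, -1, 0, 0, -0.01, 0, 0, 0, -1, 0, 0, -0.01, 0, 0, 0],
)

```text
time_s: 20.05
tcp_pos: [466.6, -315.1, 29.0]
orientation: [[-0.059, -0.261, -0.964], [0.017, -0.965, 0.26], [-0.998, -0.001, 0.062]]
ft_force: [-0.3, 0.6, -1.8]
finger_gap: 22.5
```

>>> move_arm(
  rows=[-1, 0, 0, -0.005, 0, 0, 0, -1, 0, 0, -0.005, 0, 0, 0, -1, 0, 0, -0.005, 0, 0, 0],
)

```text
time_s: 20.3
tcp_pos: [466.9, -315.3, 28.4]
orientation: [[-0.059, -0.261, -0.964], [0.017, -0.965, 0.26], [-0.998, -0.001, 0.061]]
ft_force: [-1.2, 0.4, 3.0]
finger_gap: 22.4
```

```bash
python3 place.py 28 0.062
```

```text
[ 466.862 -315.277   28.396] [-1.192  0.424  3.016] [ 0.126  0.192 -0.015] [-0.003  0.005 -0.002] [-0.001  0.001 -0.003] 20.3
```

>>> move_arm(
  rows=[-1, 0, 0, 0, 0, 0.025, 0, -1, 0, 0, -0.003, 0, 0.025, 0, -1, 0, 0, -0.003, 0, 0.025, 0],
)

```text
time_s: 20.55
tcp_pos: [467.9, -315.4, 28.9]
orientation: [[-0.078, -0.26, -0.962], [0.016, -0.966, 0.26], [-0.997, 0.005, 0.08]]
ft_force: [-2.3, 1.8, 8.3]
finger_gap: 22.2
```

```bash
python3 place.py 28 0.062
```

```text
[ 467.89  -315.402   28.906] [-2.313  1.774  8.299] [ 0.387  0.222 -0.   ] [-0.008  0.006 -0.004] [-0.    -0.023 -0.003] 20.55
```

>>> move_arm(
  rows=[-0.5, 0, 0, 0, 0, 0, 0, -0.3, 0, 0, 0, 0, 0, 0, -0.2, 0, 0, 0, 0, 0, 0, 0, 0, 0, 0, 0, 0, 0, 0.3, 0, 0, 0, 0, 0, 0, 0.6, 0, 0, 0, 0, 0, 0, 1, 0, 0, 0, 0, 0, 0, 1, 0, 0, 0, 0, 0, 0, 1, 0, 0, 0, 0, 0, 0, 1, 0, 0, 0, 0, 0, 0],
  force=20,
)

```text
time_s: 21.38
tcp_pos: [467.9, -315.4, 28.9]
orientation: [[-0.078, -0.26, -0.962], [0.016, -0.965, 0.26], [-0.997, 0.005, 0.08]]
ft_force: [-0.6, -0.6, 0.5]
finger_gap: 85.6
```

```bash
python3 place.py 28 0.0
```

```text
[ 467.915 -315.403   28.899] [-0.646 -0.608  0.49 ] [ 0.012 -0.1    0.019] [-0.008  0.006 -0.004] [-0.021 -0.1   -0.003] 21.3833
```

Released. Straight up and away.

>>> move_arm(
  rows=[1, 0, 0, 0.05, -0.02, -0.1, 0, 1, 0, 0, 0.15, -0.02, -0.1, 0, 1, 0, 0, 0.3, -0.02, -0.1, 0, 1, 0, 0, 0.45, -0.02, -0.1, 0, 1, 0, 0, 0.6, -0.02, -0.1, 0, 1, 0, 0, 0.75, -0.02, -0.1, 0, 1, 0, 0, 0.8, -0.02, -0.1, 0, 1, 0, 0, 0.8, -0.02, -0.1, 0],
)

```text
time_s: 22.05
tcp_pos: [470.8, -317.2, 234.4]
orientation: [[0.009, -0.261, -0.965], [-0.005, -0.965, 0.261], [-1.0, 0.003, -0.01]]
ft_force: [0.5, -0.6, -0.0]
finger_gap: 85.4
```

Run:
```python
from h import *
from rig import env
s=env.sense();print(s["tcp_pos"],s["ft_force"])
for n in["wrist","scene","top"]:
    p=env.read_camera(n);cv2.imwrite(f"pics/end_{n}.png",p["img"])
    if n!="wrist": 
        a=cv2.imread(f"pics/{n}0.png");cv2.imwrite(f"pics/diff_{n}.png",cv2.absdiff(a,p["img"]))
```

```text
[ 470.802 -317.153  234.423] [ 0.533 -0.565 -0.002]
```

View pics/end_wrist.png

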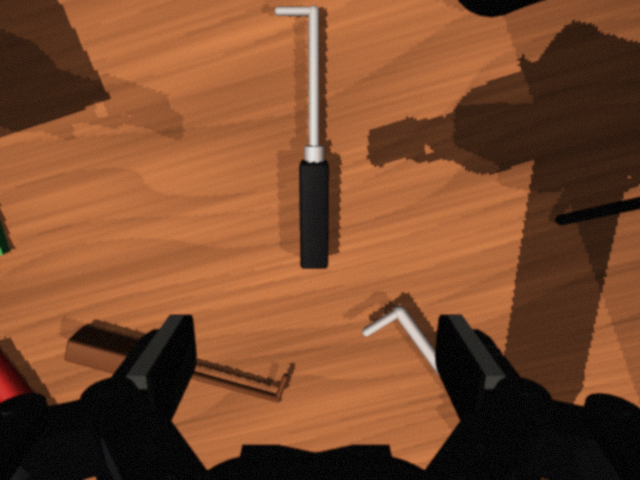

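View pics/end_scene.png

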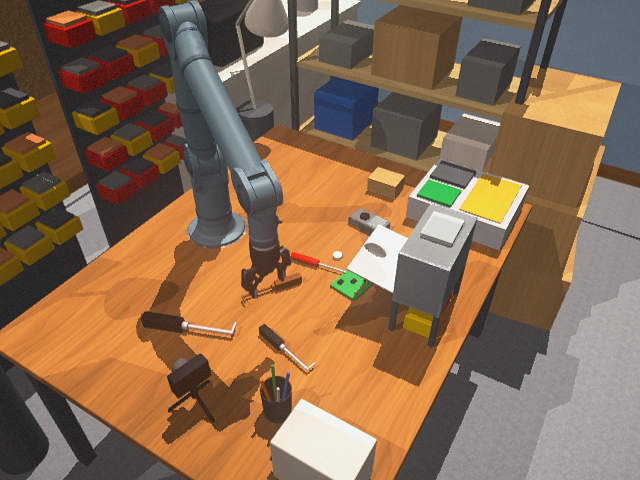

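View pics/end_top.png

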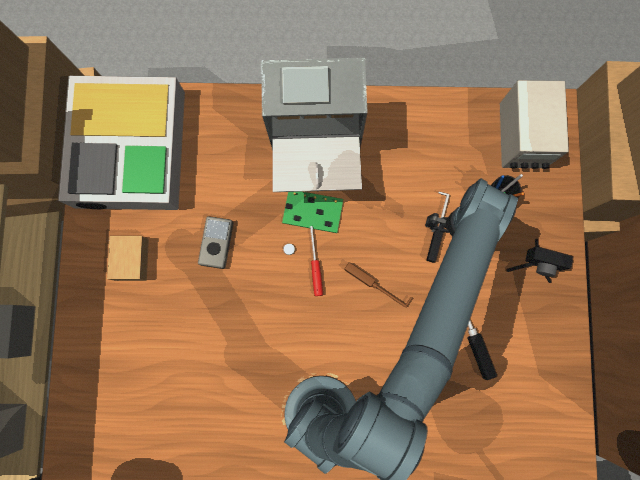

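View pics/diff_top.png

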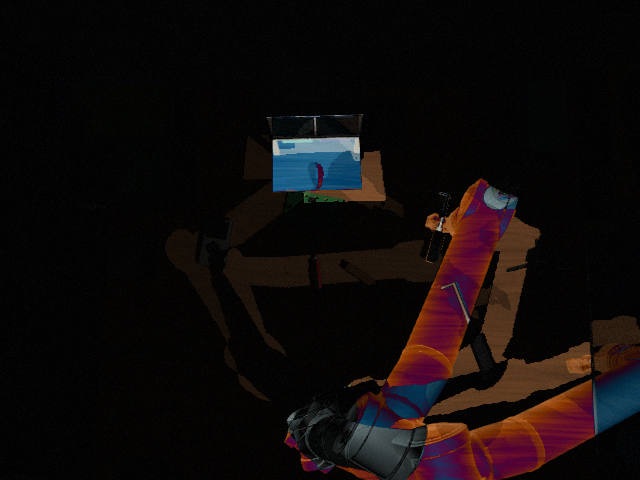

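Run:
```python
from h import *
import pickle
s,w,q,t=pickle.load(open("w6.pkl","rb"))
e=cv2.imread("pics/end_scene.png")
a=q["img"][225:295,345:400].astype(np.float32).mean(2);b=e[225:295,345:400].astype(np.float32).mean(2)
cv2.imwrite("pics/fl.png",np.hstack([cv2.resize(x[225:295,340:410],None,fx=5.5,fy=5.5,interpolation=cv2.INTER_CUBIC) for x in (q["img"],e)]))
print(cv2.phaseCorrelate(a,b,cv2.createHanningWindow((55,70),cv2.CV_32F)))
```

```text
((-0.029425284853711986, 0.06679190286140368), 0.9498409110086935)
```

View pics/fl.png

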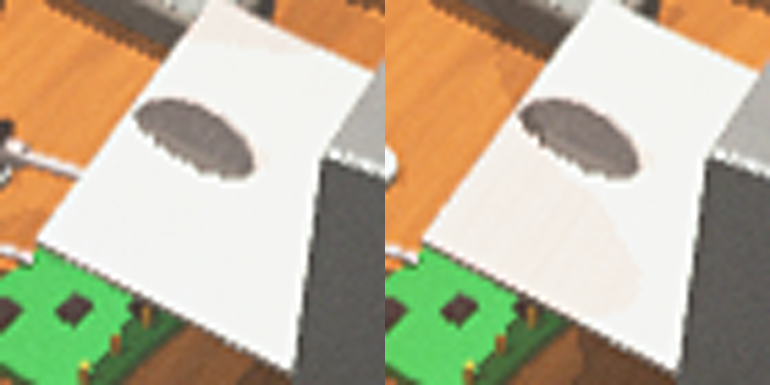

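The flap has not moved since I pressed it against the stop. The pole is flat on the bench, the gripper is clear, and nothing else has shifted.

Run:
```python
from rig import env
print(env.close_job(), env.sense()["time_s"])
```

```text
the job is handed in; nothing more can be done
the job is handed in; nothing more can be done
```

The flap is down on its stop and the pole is back flat on the bench where it came from. I handed the job in at about 22 s of the 72 s allowed.

- **Which pole:** I took the smaller black pole. I left the larger black one and the brown one alone.
- **Finding the hole:** I located it in the wrist and scene pictures, about 0.37 rad below straight out. The prong went in on the first try with no side force.
- **Drawing the flap down:** I drew it down on an arc in about 7 s with forces of about 4 N or less. The stop came at about 1.40 rad, judged from the camera.
- **Checking the stop:** When I pressed on, the pole turned about 3–4° nose-up in the grip instead of the force rising further. The flap itself did not move in the pictures between presses.
- **Laying the pole down:** I took the prong out with no notable force and tilted the tool to level the pole. I lowered it until it touched, with about 10 N of contact, then opened the gripper and lifted away.

My last checks showed the flap unmoved since that press, to within 0.1 pixel. The before-and-after top pictures showed no other object moved, though the arm hid the pen cup and part of the larger black pole. The scene camera's positions were about 3–4 mm off from the wrist and top cameras, which I allowed for.

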